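# Put the oregano seedlings under the grow lamp

## Robot

A 7-joint arm with a two-finger parallel gripper is mounted at the origin on the work surface. World frame = base frame: x ahead of the robot, y to its left, z up, the work surface at z = 0. Lengths are in m, angles in rad, forces in N, time in s.
With the tool pointing down it reaches from about 0.4 to 0.85 m from the base axis. Payload 4.5 kg.
Tool frame: the origin (TCP) lies midway between the tips of the shut fingers; the grasp point (between the pads) lies 19 mm behind it; z points along the fingers, y is the direction in which the jaws open and shut (so a half turn about z gives the same grasp; the last joint's range is limited). The gripper opens to 88 mm and grips with 3 to 60 N. Pads are 18 mm wide; open, the fingers measure 123 mm over their backs; the gripper's body (75 mm by 187 mm) begins 45 mm behind the grasp point.
Start: joints at [-1.282, 0.689, -0.195, 1.565, 0.157, 0.902, -0.215], TCP at [0.158, 0.605, 0.239] pointing down, gripper open.
Joint ranges: [-3.01, 3.01], [-0.46, 2.08], [-1.47, 1.51], [0.13, 2.56], [-1, 4.14], [0.04, 2.09], [-2.66, 2.66]. Speed limits (rad/s): [2.57, 2.57, 3.14, 3.14, 3.14, 3.14, 3.14].

## Interface

Orientations are given as a unit quaternion [x, y, z, w].
In Python, from plant import get_state, snapshot, finish_job, regions_of gives the robot as it stands.
- The arm moves only by the tool send_rows, never from a script. Its argument "series" is a list of rows, each an object of numbers: "grip": the opening, from 0 (shut) to 1 (fully open); "dx", "dy", "dz": the shift along the tool's x, y, z in mm; "turn": the turn about the tool's z in rad. A call has 1 to 20 rows; each row shifts and turns the commanded pose from where the row before left it, along the tool's axes as they then stand; what a row does not reach is not made up. A row lasts 1/10 s, in which the tool goes at most 50 mm and 8.59 degrees, less where a joint would pass 70% of its speed; a pose out of reach is approached as far as the arm can. A call is refused whole if a number of a shift passes 50 or a number of a turn 0.15, either way. A call with a gripper value outside its range is refused whole. The fingers move at their own pace and stop on an object; "force" is the grip in N (left out, the last holds). Time passes only in rows, so rows that do not move let the fingers close. It gives the time, the measured TCP pose, the force and the opening at its end, in the units of the state.
- get_state(): the state, without advancing time (a new reading comes with each control period).
- snapshot(name): name is "side" or "top"; returns a dict with "img" (384x512x3 uint8, red, green, blue), "depth" (384x512 float32, m along the optical axis (not along the pixel's ray), 0 where there is no reading), "fov_y" (degrees; the focal length in pixels is half the picture's height over the tangent of half this angle, whatever the lens; pixels are square), "cx", "cy" (the principal point, pixels), "R" (3x3) and "t" (3): a world point X has camera coordinates R X + t. Camera axes: x right, y down, z forward; pixel columns grow to the right and rows downward; lengths in m; the calibration is good to about 2 mm. A picture is of the moment at which its call begins.
- finish_job(): hands the job in, once; it reports no verdict.
Trained networks look in a picture, given as the dict that the camera call returned (one of the last four; its "shot" number tells which), for a name from the list of things; names that differ only in an ending like _2 or _b are one class to them, and where a whole thing is asked for, a point or a joint stands for the part that bears it (a point fixed in the world has none). Each returns a list of dicts, best first, with "score" (0 to 1); they miss things now and then, are a little off and sometimes report something else, mostly with a low value. They report only what shows in the picture. A call takes as long as a camera call. They do not tell look-alikes from the thing itself.
- regions_of(picture, target): "pixels" (384x512 bool, what is visible of it) and "extent" ([left, top, right, bottom] in pixels, round what is visible of it).
The state is a dict: "clock": time; "q": joint angles; "qd": joint speeds; "joint_torque": joint torques, N m; "tool_pos": TCP position; "eef_rot": TCP orientation; "contact_force": force on the tool from outside, world axes, zero at the start; "moment": the same for the moment, N m; "opening": opening from 0.0 (shut) to 1.0 (fully open).
Only numpy, scipy, OpenCV 4.12 (cv2) and the standard library are available. Lean on these libraries where they do the work, as an engineer would, in place of code of your own. Each camera call takes 0.05 s, during which the arm holds its last target.

## Task

Give the oregano seedlings their light: push the white oregano pot along the shelf until it stands wholly inside the grow cabinet, slide the cabinet's door fully shut, and only then flip the lamp's long chrome toggle over so that it snaps into its on position, towards the cabinet's back. Push and flick only: keep the pot upright on the shelf and do not lift it, leave the short fan toggle switched on as it is, and leave the other things on the shelf where they stand.

Things in the scene. Friction and masses are not known exactly. Their poses are not given: they have to be found in the camera images.
- cabinet: Grow cabinet fixed on the shelf, 500 mm wide (its y), 180 mm deep (its x), 185 mm tall; origin at the centre of its underside. +x points into the cabinet, square to its front, about to the robot's left; +y runs along the front, about towards the robot's side; z up. Front plane at x = -90 mm; the door's track along the top of the front stands out to x = -110 mm. Clear back pane and rear roof; a lamp bar hangs under the roof, down to 153 mm.
- opening (a point): Middle of the opening, the half of the front nearer the robot: on the shelf, in the front plane (cabinet x = -90, y = 121 mm). The opening runs 117 mm to either side and is 163 mm high; next to it, further from the robot, is a fixed panel. There is no sill: the shelf is the cabinet's floor. The back pane is 172 mm behind this point. The pot is wholly inside with its centre 52 to 115 mm behind this point and within 60 mm to either side.
- door (a joint): Top-hung white plastic sliding door in front of the front plane (outer face at cabinet x = -102 mm), 246 mm wide, 158 mm tall. 0 m = fully shut, against its stop; 0.235 m = fully open, in front of the fixed panel. It closes towards the cabinet's +y, slides with about 2.5 N of friction and stays where it is left.
- door_pull (a point): Point on the door's pull, at mid-depth of the rib, 110 mm above the shelf; moves with the door. The pull is one upright aluminium rib standing 28 mm out of the door's face, 10 mm thick (along the cabinet's y), 110 mm tall (40 to 150 mm above the shelf), with nothing on either side of it.
- oregano_pot: Loose white ceramic pot of seedlings, about 0.55 kg: 86 mm across at the base, 104 mm at the rim, 90 mm tall, seedlings up to 25 mm above the rim; origin at the centre of its underside, z up. It stands in front of the cabinet's opening.
- lamp_box: The lamp's switch box, screwed on the front of the cabinet roof: 64 x 64 x 30 mm, origin at the centre of its underside (185 mm above the shelf), x about along the cabinet's x. The toggle pivots 36 mm above the origin and swings in the box's x-z plane. The lamp's and the fan's box, 100 mm or more apart, may be in either place.
- lamp_toggle (a joint): The lamp's toggle: a long round chrome bat lever, 46 mm from pivot to tip, 7 mm thick at the foot and 11 mm in its upper half. 0 rad = off, leaning 0.35 rad towards the cabinet's front (box -x); 0.7 rad = on, leaning 0.35 rad towards its back (box +x). An over-centre spring drives it to the nearer end: it takes about 3 N at the tip to start it, and beyond 0.35 rad it snaps over by itself.
- lamp_tip (a point): The tip of the lamp's toggle lever; it moves with the lever. In the off position it is about 16 mm from the pivot towards the front and 43 mm above it, some 264 mm above the shelf.
- fan_toggle (a joint): The fan's toggle, on an identical box on the same roof: a short flat paddle, 26 mm from pivot to tip, 18 mm wide. It is on (0 rad, leaning 0.35 rad towards the cabinet's back) and is to stay on; -0.7 rad, leaning towards the front, would be off.
- fan_tip (a point): The tip of the fan's short paddle, some 245 mm above the shelf.
- dibber: Bystander: steel dibber lying flat: 22 mm shaft 155 mm long with an 85 mm wooden cross handle; origin at the middle on the shelf surface
- funnel: Bystander: silicone funnel standing mouth down, 90 mm across, 82 mm tall; origin at its centre on the shelf surface
- spoon: Bystander: wooden spoon lying flat, 260 mm long; origin near its middle on the shelf surface
- seed_tin: Bystander: low round tin, 60 mm across, 30 mm tall; origin at the centre of its underside
- seed_jar: Bystander: glass jar with a wooden lid, 56 mm across, 85 mm tall; origin at the centre of its underside
- clay_pot: Bystander: small empty clay pot, 84 mm across, 70 mm tall; origin at the centre of its underside
- mister: Bystander: amber glass bottle, 64 mm across, 170 mm tall; origin at the centre of its underside
Mind the look-alikes: they are no part of the job. Leave any yellow look-alike of the oregano_pot alone.

How it is judged:
By the outcome, as a careful person would: the job done as asked, in the order asked, and still so for the second after the job is handed in, with the robot touching nothing.
It also fails if it takes over 64 s, if anything falls off the work surface, if the arm or the gripper's body presses on something with over 40 N, if the wrist force passes 120 N, or if a joint passes its speed limit or range.

## Working session

There is one attempt and no reset: what is moved stays moved. The work goes in short steps, Python scripts to look and compute and a tool call to move; the robot and the scene stay as the last step left them, time stands still between calls to the robot, and variables do not carry over. Pictures are saved under pics/ and viewed, and the job is handed in when it is done.

Besides the shell and the picture viewer there is one more tool, called after "Request:" by a JSON object that holds its "name" and its "arguments", one argument or row to a line. send_rows: Moves the arm, as the interface text tells. Its arguments: {"type":"object","properties":{"series":{"type":"array","items":{"type":"object","properties":{"grip":{"type":"number"},"dx":{"type":"number"},"dy":{"type":"number"},"dz":{"type":"number"},"turn":{"type":"number"}}}},"force":{"type":"number"}},"required":["series"]}

```bash
mkdir -p pics; ls
cat > h.py <<'E'
import numpy as np, cv2
from plant import *
def save(p,name):
    cv2.imwrite('pics/'+name+'.png',cv2.cvtColor(p['img'],cv2.COLOR_RGB2BGR))
def pts(p,mask=None):
    d=p['depth'];H,W=d.shape
    f=H/2/np.tan(np.radians(p['fov_y'])/2)
    v,u=np.mgrid[:H,:W]
    X=np.stack([(u-p['cx'])/f*d,(v-p['cy'])/f*d,d],-1)
    Wd=(X-p['t'])@p['R']
    return Wd
def proj(p,X):
    d=p['depth'];H=d.shape[0];f=H/2/np.tan(np.radians(p['fov_y'])/2)
    c=np.asarray(X)@p['R'].T+p['t']
    return np.stack([c[...,0]/c[...,2]*f+p['cx'],c[...,1]/c[...,2]*f+p['cy']],-1)
E
python3 - <<'E'
from h import *
s=get_state();print({k:np.round(v,3) for k,v in s.items()})
for n in['side','top']:
    p=snapshot(n);save(p,n+'0');P=pts(p);print(n,p['fov_y'],-p['R'].T@p['t'])
    for t in ['cabinet','door_pull','door','oregano_pot','lamp_box','lamp_tip','lamp_toggle','fan_toggle','seed_tin','seed_jar','clay_pot','mister','funnel','dibber','spoon']:
        try:
            for r in regions_of(p,t)[:3]:
                m=r['pixels']&(p['depth']>0)
                print(t,round(r['score'],2),np.round(r['extent']),np.round(np.median(P[m],0),3),np.round(P[m].min(0),3),np.round(P[m].max(0),3))
        except Exception as e: print(t,e)
E
```

```text
pics
{'clock': np.float64(0.0), 'q': array([-1.282,  0.69 , -0.194,  1.566,  0.157,  0.902, -0.215]), 'qd': array([ 0.001, -0.003,  0.001, -0.   , -0.001,  0.001, -0.   ]), 'joint_torque': array([ 0.0000e+00, -5.2755e+01, -1.2670e+00, -1.5343e+01, -5.3000e-02,
        6.0000e-03,  0.0000e+00]), 'tool_pos': array([0.157, 0.604, 0.238]), 'eef_rot': array([ 0.127,  0.992, -0.001, -0.   ]), 'contact_force': array([-0.359,  0.117,  0.215]), 'moment': array([-0.022,  0.011, -0.018]), 'opening': np.float64(0.999)}
side 56.462613181372085 [0.22041124 0.31892045 0.75949291]
cabinet 0.81 [ 23. 166. 267. 384.] [0.537 0.24  0.183] [ 0.348  0.055 -0.004] [0.859 0.329 0.263]
oregano_pot 0.9 [242. 146. 279. 192.] [ 0.659 -0.19   0.077] [ 0.621 -0.329 -0.005] [ 0.738 -0.153  0.105]
oregano_pot 0.75 [218. 250. 266. 306.] [0.469 0.063 0.079] [0.399 0.015 0.001] [0.525 0.134 0.186]
lamp_box 0.83 [129. 226. 176. 273.] [0.569 0.193 0.215] [0.543 0.146 0.182] [0.638 0.233 0.265]
lamp_box 0.33 [219. 250. 266. 306.] [0.468 0.063 0.078] [0.422 0.017 0.006] [0.524 0.102 0.106]
lamp_tip 0.67 [269. 202. 327. 25
[... 2267 characters left out ...]
65 [244. 134. 260. 155.] [ 0.726 -0.081  0.083] [ 0.705 -0.109 -0.005] [ 0.761 -0.054  0.091]
clay_pot 0.9 [343. 206. 375. 234.] [ 0.511 -0.411  0.022] [ 0.471 -0.44  -0.004] [ 0.554 -0.357  0.076]
clay_pot 0.69 [203. 142. 232. 171.] [0.69  0.017 0.023] [ 0.651 -0.025 -0.01 ] [0.739 0.064 0.087]
mister 0.86 [350. 178. 380. 196.] [ 0.595 -0.399  0.114] [ 0.568 -0.443  0.006] [ 0.63  -0.38   0.175]
dibber 0.58 [260. 202. 284. 259.] [ 0.513 -0.15   0.02 ] [ 0.392 -0.193 -0.004] [ 0.561 -0.115  0.028]
spoon 0.95 [323. 166. 334. 250.] [ 0.529 -0.319  0.014] [ 0.416 -0.343 -0.003] [ 0.677 -0.295  0.027]
spoon 0.33 [173. 106. 189. 193.] [0.678 0.126 0.072] [ 0.588  0.1   -0.003] [0.825 0.132 0.171]
```

Run:
```python
import cv2
for n in['side0','top0']:
    a=cv2.imread(f'pics/{n}.png');cv2.imwrite(f'pics/{n}L.png',cv2.resize(a,(800,600),interpolation=cv2.INTER_CUBIC))
```

```text
(no output)
```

View pics/side0L.png

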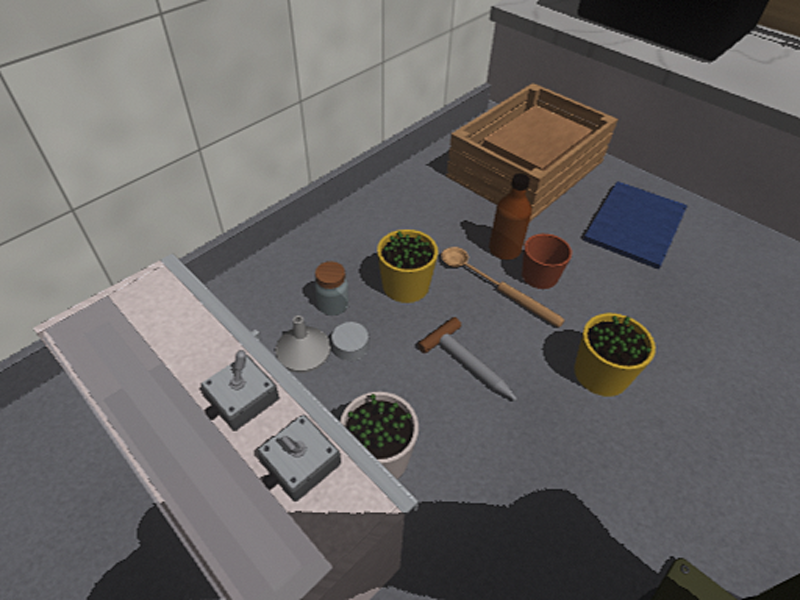

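View pics/top0L.png

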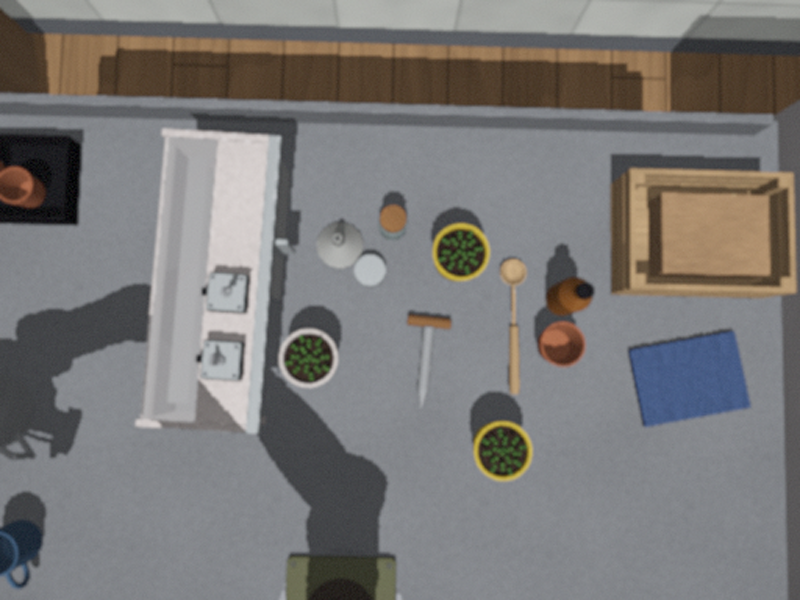

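Run:
```python
from h import *
p=snapshot('top');P=pts(p);np.savez('top0.npz',P=P,img=p['img'])
m=(P[...,2]>.165)&(P[...,2]<.2)&(P[...,1]>0.05)&(P[...,1]<.4)&(p['depth']>0)
n,l,st,c=cv2.connectedComponentsWithStats(m.astype(np.uint8));print(st)
Q=P[l==1+np.argmax(st[1:,4])]
r=cv2.minAreaRect((Q[:,:2]*1000).astype(np.float32));print(r,cv2.boxPoints(r))
# front edge per x
for x in np.arange(.32,.92,.04):
    s=Q[abs(Q[:,0]-x)<.006]
    if len(s): print(round(x,2),s[:,1].min().round(4),s[:,1].max().round(4),len(s), s[s[:,1].argmin(),2].round(3))
# left/right ends
for y in np.arange(.1,.36,.02):
    s=Q[abs(Q[:,1]-y)<.006]
    if len(s): print('y',round(y,2),s[:,0].min().round(4),s[:,0].max().round(4))
# pull: z .03..0.155 in front of the track
m=(P[...,2]>.05)&(P[...,2]<.158)&(P[...,1]>0.06)&(P[...,1]<.13)&(P[...,0]>.53)&(P[...,0]<.85)&(p['depth']>0)
for a in P[m][:40]: print(np.round(a,3))
```

```text
[[     0      0    512    384 183518]
 [    87     82     94    195  13090]]
((602.6160888671875, 222.57083129882812), (201.2476348876953, 500.8263854980469), 87.78025817871094) [[348.49344 131.72156]
 [848.944   112.32349]
 [856.7388  313.4201 ]
 [356.2882  332.81818]]
0.36 0.1328 0.3327 365 0.187
0.4 0.1311 0.3294 356 0.176
0.44 0.1292 0.3266 247 0.182
0.48 0.1277 0.3219 235 0.169
0.52 0.126 0.3228 350 0.172
0.56 0.1246 0.319 220 0.173
0.6 0.1228 0.3185 233 0.176
0.64 0.1214 0.3191 343 0.179
0.68 0.1195 0.3144 337 0.183
0.72 0.1174 0.3158 340 0.188
0.76 0.1162 0.3145 338 0.169
0.8 0.1149 0.3088 330 0.187
0.84 0.1133 0.3132 342 0.172
y 0.12 0.5206 0.8471
y 0.14 0.35 0.8495
y 0.16 0.3496 0.849
y 0.18 0.3517 0.8512
y 0.2 0.3515 0.8504
y 0.22 0.3535 0.8528
y 0.24 0.3531 0.8525
y 0.26 0.3553 0.8538
y 0.28 0.355 0.8529
y 0.3 0.357 0.8555
y 0.32 0.3564 0.7913
[0.83  0.122 0.115]
[0.828 0.122 0.11 ]
[0.826 0.122 0.108]
[0.831 0.122 0.091]
[0.824 0.123 0.105]
[0.829 0.122 0.09 ]
[0.821 0.122 0.107]
[0.825 0.122 0.094]
[0.833 0.123 0.066]
[0.817 0.122 0.109]
[0.823 0.122 0.09 ]
[0.827 0.122 0.074]
[0.816 0.123 0.103]
[0.82  0.122 0.09 ]
[0.826 0.122 0.069]
[0.829 0.121 0.058]
[0.814 0.123 0.101]
[0.819 0.123 0.084]
[0.823 0.122 0.068]
[0.828 0.122 0.052]
[0.811 0.123 0.102]
[0.815 0.122 0.087]
[0.819 0.122 0.071]
[0.804 0.124 0.115]
[0.807 0.123 0.103]
[0.814 0.123 0.081]
[0.817 0.122 0.068]
[0.8   0.123 0.118]
[0.806 0.123 0.099]
[0.812 0.124 0.076]
[0.814 0.122 0.068]
[0.819 0.122 0.05 ]
[0.799 0.124 0.113]
[0.802 0.122 0.103]
[0.807 0.123 0.083]
[0.813 0.123 0.062]
[0.797 0.124 0.109]
[0.8   0.123 0.098]
[0.806 0.123 0.078]
[0.811 0.123 0.059]
```

Request:
{"name": "send_rows", "arguments": {
  "series": [
    {"dz":-40,"turn":-0.11},
    {"dz":-40,"turn":-0.106},
    {"dz":-30}
  ]
}}

```text
schema error: expected keys grip, dx, dy, dz, turn
```

```bash
cat >> h.py <<'E'
CX=np.array([.0387,.99925]);CY=np.array([-.99925,.0387]);CO=np.array([.6030,.2326])
def cab2w(x,y): return CO+x*CX+y*CY
def w2cab(X): d=np.asarray(X)[...,:2]-CO; return np.stack([d@CX,d@CY],-1)
from scipy.spatial.transform import Rotation as Ro
def plan(tx,ty,tz,yaw=None):
    s=get_state();R=Ro.from_quat(s['eef_rot']).as_matrix();d=np.array([tx,ty,tz])-s['tool_pos']
    print('tool d mm',np.round(R.T@d*1000,1),'tcp',np.round(s['tool_pos'],4),'yaxis',np.round(R[:,1],3),'zax',np.round(R[:,2],3),'F',np.round(s['contact_force'],1),'t',s['clock'],'cab',np.round(w2cab(s['tool_pos'])*1000,1),'op',s['opening'].round(2))
E
python3 - <<'E'
from h import *
plan(.45,-.1,.35)
d=np.load('top0.npz');P=d['P']
# pot rim
m=(P[...,2]>.084)&(P[...,2]<.094)&(abs(P[...,0]-.475)<.08)&(abs(P[...,1]-.066)<.08)
Q=P[m];Q=Q[Q[:,1]<.12]
(c,r)=cv2.minEnclosingCircle((Q[:,:2]*1000).astype(np.float32));print(c,r,w2cab(np.array(c)/1000)*1000)
print(cab2w(-.09,.121))
for n,X in [('fn',(.69,.02)),('tin',(.643,-.041))]: print(n,w2cab(X))
E
```

```text
Traceback (most recent call last):
  File "h.py", line 22, in plan
    print('tool d mm',np.round(R.T@d*1000,1),'tcp',np.round(s['tool_pos'],4),'yaxis',np.round(R[:,1],3),'zax',np.round(R[:,2],3),'F',np.round(s['contact_force'],1),'t',s['clock'],'cab',np.round(w2cab(s['tool_pos'])*1000,1),'op',s['opening'].round(2))
                                                                                                                                                                                                                                    ^^^^^^^^^^^^^^^^^^
AttributeError: 'float' object has no attribute 'round'
```

Request:
{"name": "send_rows", "arguments": {
  "series": [
    {"grip":1,"dx":0,"dy":0,"dz":-40,"turn":-0.11},
    {"grip":1,"dx":0,"dy":0,"dz":-40,"turn":-0.106},
    {"grip":1,"dx":0,"dy":0,"dz":-30,"turn":0}
  ]
}}

```text
clock: 1.95
tool_pos: [0.1576, 0.6053, 0.3512]
eef_rot: [0.018, 1.0, 0.001, 0.0]
contact_force: [0.7, 0.7, 0.0]
opening: 1.0
```

```bash
sed -i "s/s\['opening'\].round(2)/round(float(s['opening']),2)/" h.py
python3 - <<'E'
from h import *
plan(.45,-.1,.35)
d=np.load('top0.npz');P=d['P']
m=(P[...,2]>.084)&(P[...,2]<.094)&(abs(P[...,0]-.475)<.08)&(abs(P[...,1]-.066)<.08)
Q=P[m];Q=Q[Q[:,1]<.12]
(c,r)=cv2.minEnclosingCircle((Q[:,:2]*1000).astype(np.float32));print(c,r,w2cab(np.array(c)/1000)*1000)
print(cab2w(-.09,.121))
for n,X in [('fn',(.69,.02)),('tin',(.643,-.041))]: print(n,w2cab(X))
E
```

```text
tool d mm [-3.180e+02 -6.941e+02 -4.000e-01] tcp [0.1576 0.6053 0.3512] yaxis [0.037 0.999 0.002] zax [ 0.     0.002 -1.   ] F [0.7 0.7 0. ] t 1.95 cab [355.2 459.5] op 1.0
(474.3530578613281, 64.81637573242188) 51.97394943237305 [-172.63642321  122.05723067]
[0.47860775 0.1473502 ]
fn [-0.20907365 -0.09516237]
tin [-0.2718468  -0.05055832]
```

Request:
{"name": "send_rows", "arguments": {
  "series": [
    {"grip":1,"dx":-21,"dy":-46,"dz":0,"turn":0},
    {"grip":1,"dx":-21,"dy":-46,"dz":0,"turn":0},
    {"grip":1,"dx":-21,"dy":-46,"dz":0,"turn":0},
    {"grip":1,"dx":-21,"dy":-46,"dz":0,"turn":0},
    {"grip":1,"dx":-21,"dy":-46,"dz":0,"turn":0},
    {"grip":1,"dx":-21,"dy":-46,"dz":0,"turn":0},
    {"grip":1,"dx":-21,"dy":-46,"dz":0,"turn":0},
    {"grip":1,"dx":-21,"dy":-46,"dz":0,"turn":0},
    {"grip":1,"dx":-21,"dy":-46,"dz":0,"turn":0},
    {"grip":1,"dx":-21,"dy":-46,"dz":0,"turn":0},
    {"grip":1,"dx":-21,"dy":-46,"dz":0,"turn":0},
    {"grip":1,"dx":-21,"dy":-46,"dz":0,"turn":0},
    {"grip":1,"dx":-21,"dy":-46,"dz":0,"turn":0},
    {"grip":1,"dx":-21,"dy":-46,"dz":0,"turn":0},
    {"grip":1,"dx":-21,"dy":-46,"dz":0,"turn":0},
    {"grip":1,"dx":0,"dy":0,"dz":0,"turn":0}
  ]
}}

```text
clock: 3.55
tool_pos: [0.4439, -0.0961, 0.3488]
eef_rot: [0.025, 1.0, -0.002, 0.001]
contact_force: [0.8, 1.5, -0.2]
opening: 1.002
```

Run:
```python
from h import *
print(get_state()['q'])
for n in['side','top']:
    p=snapshot(n);save(p,n+'1')
    np.save(n+'1P.npy',pts(p))
    cv2.imwrite(f'pics/{n}1L.png',cv2.resize(cv2.imread(f'pics/{n}1.png'),(800,600),interpolation=cv2.INTER_CUBIC))
plan(.4786,-.09,.2)
```

```text
[ 0.13896281  0.31696228 -0.04103772  1.89832285  0.02036373  0.92417373
  1.60828121]
tool d mm [-36.4   1.2 148.5] tcp [ 0.4422 -0.0897  0.3485] yaxis [0.042 0.999 0.   ] zax [-0.  0. -1.] F [-0.5  0.8 -0.6] t 3.65 cab [-328.3  148.2] op 1.0
```

View pics/side1L.png

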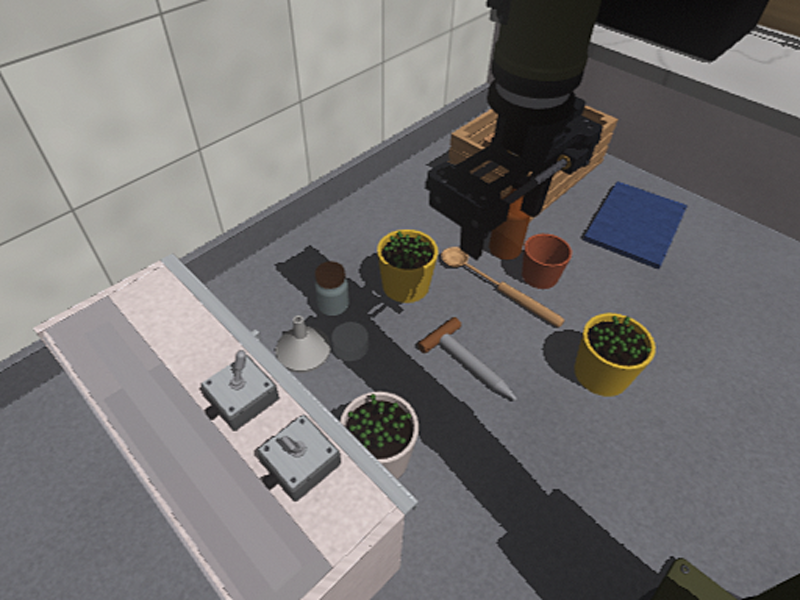

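View pics/top1L.png

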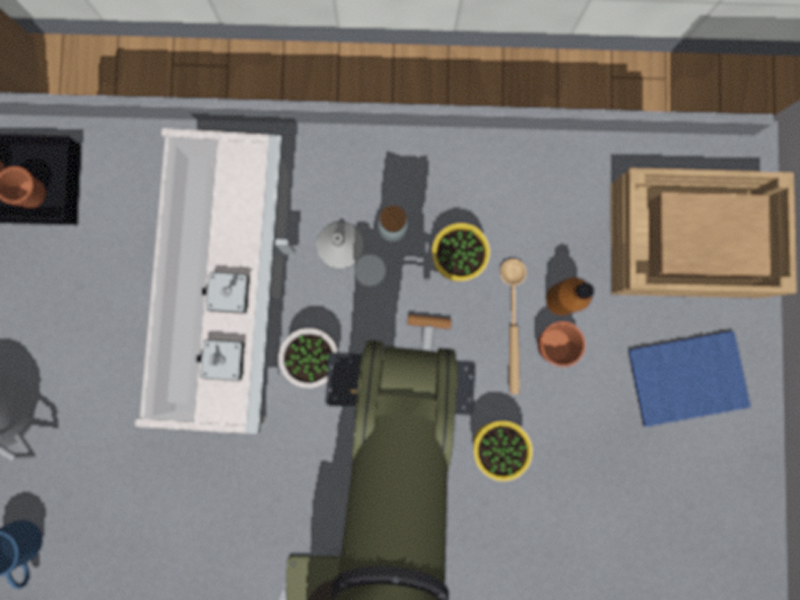

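Run:
```python
from h import *
s=get_state();R=Ro.from_quat(s['eef_rot']).as_matrix();T=s['tool_pos']
A=[]
for n in['side1P','top1P']:
    P=np.load(n+'.npy').reshape(-1,3);L=(P-T)@R*1000;A.append(L)
L=np.concatenate(A)
m=(abs(L[:,0])<120)&(abs(L[:,1])<120)&(L[:,2]<10)&(L[:,2]>-300)
L=L[m]
for z in range(-260,10,8):
    q=L[(L[:,2]>=z)&(L[:,2]<z+8)]
    if len(q)>3: print(z,len(q),np.round(np.percentile(q[:,0],[1,99])),np.round(np.percentile(q[:,1],[1,50,99])))
```

```text
-260 32 [13. 32.] [ 7. 20. 29.]
-252 360 [-11.  35.] [-13.  22.  31.]
-244 490 [-32.  35.] [-15.  27.  34.]
-236 446 [-27.  35.] [-15.  26.  32.]
-228 391 [-22.  35.] [-14.  24.  32.]
-220 387 [-25.  35.] [-15.  24.  31.]
-212 371 [-26.  35.] [-16.  24.  31.]
-204 435 [-31.  36.] [-21.  24.  33.]
-196 335 [-30.  36.] [-15.  24.  33.]
-188 341 [-27.  37.] [-18.  25.  33.]
-180 148 [-16.  34.] [-5. 23. 31.]
-172 287 [-25.  31.] [-18.  20.  28.]
-164 501 [-35.  36.] [-29.  21.  33.]
-156 181 [-24.  36.] [-45.   2.  32.]
-148 103 [ 7. 34.] [-40.   7.  13.]
-140 128 [-21.  21.] [-3.  6. 13.]
-132 192 [-20.  22.] [-23.   6.  13.]
-124 211 [-21.  22.] [-45.   5.  12.]
-116 448 [-34.  31.] [-95.   5.  89.]
-108 2439 [-34.  32.] [-96.  59.  89.]
-100 351 [-33.  33.] [-93.  53.  89.]
-92 475 [-35.  33.] [-89.  55.  87.]
-84 563 [-32.  33.] [-86.  11.  81.]
-76 299 [-36.  33.] [-87.  79.  81.]
-68 113 [-35.  33.] [-86.  79.  81.]
-60 19 [-7.  2.] [-58. -57. -56.]
-52 45 [-12.  10.] [-65. -57. -50.]
-44 40 [-10.  10.] [-66. -53.  56.]
-36 75 [-12.   9.] [-64.  49.  56.]
-28 109 [-13.   9.] [-63. -49.  55.]
-20 99 [-11.   9.] [-61.  39.  54.]
-12 98 [-11.   9.] [-62.  -5.  53.]
-4 33 [-11.   9.] [-60. -50.  51.]
```

Run:
```python
import cv2
a=cv2.imread('pics/side1.png')[0:190,260:410];cv2.imwrite('pics/crop1.png',cv2.resize(a,None,fx=4,fy=3.1,interpolation=cv2.INTER_CUBIC))
b=cv2.convertScaleAbs(cv2.imread('pics/crop1.png'),alpha=2.5,beta=20);cv2.imwrite('pics/crop1.png',b)
```

```text
(no output)
```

View pics/crop1.png

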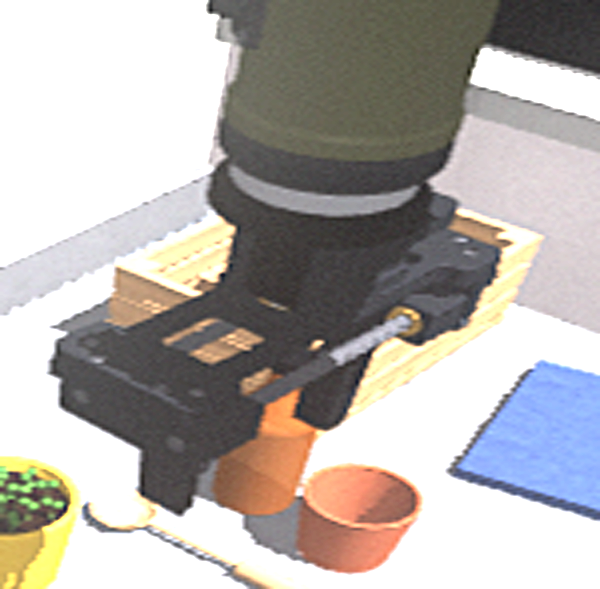

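Request:
{"name": "send_rows", "arguments": {
  "series": [
    {"grip":0,"dx":-26,"dy":-5,"dz":20,"turn":0},
    {"grip":0,"dx":0,"dy":0,"dz":45,"turn":0},
    {"grip":0,"dx":0,"dy":0,"dz":45,"turn":0},
    {"grip":0,"dx":0,"dy":0,"dz":45,"turn":0},
    {"grip":0,"dx":0,"dy":0,"dz":45,"turn":0},
    {"grip":0,"dx":0,"dy":0,"dz":40,"turn":0},
    {"grip":0,"dx":0,"dy":0,"dz":30,"turn":0},
    {"grip":0,"dx":0,"dy":0,"dz":0,"turn":0},
    {"grip":0,"dx":0,"dy":0,"dz":0,"turn":0}
  ]
}}

```text
clock: 4.55
tool_pos: [0.468, -0.0935, 0.0792]
eef_rot: [0.018, 1.0, 0.0, -0.0]
contact_force: [0.3, 0.2, 0.1]
opening: 0.21
```

Run:
```python
from h import *
p=snapshot('side');save(p,'side2');P=pts(p)
cv2.imwrite(f'pics/side2L.png',cv2.resize(cv2.imread(f'pics/side2.png'),(800,600),interpolation=cv2.INTER_CUBIC))
x,y=cab2w(-.335,.122);plan(x,y,.006)
x,y=cab2w(-.165,.122);plan(x,y,.006)
# pull
q=np.load('top1P.npy')[140:175,176:196]
for r in [152,154,156,158]: print(r,np.round(np.load('top1P.npy')[r,178:190],3).tolist())
```

```text
tool d mm [ 0.6 -3.6 74. ] tcp [ 0.4688 -0.0939  0.08  ] yaxis [0.037 0.999 0.001] zax [ 0.002  0.001 -1.   ] F [-0.2 -0.1 -0.5] t 4.6 cab [-331.5  121.5] op 0.16
tool d mm [  0.4 166.4  74.1] tcp [ 0.4688 -0.0939  0.08  ] yaxis [0.037 0.999 0.001] zax [ 0.002  0.001 -1.   ] F [-0.2 -0.1 -0.5] t 4.6 cab [-331.5  121.5] op 0.16
152 [[0.689, 0.126, 0.093], [0.694, 0.127, 0.066], [0.698, 0.127, 0.046], [0.702, 0.128, 0.023], [0.704, 0.127, 0.008], [0.705, 0.125, 0.002], [0.706, 0.122, 0.003], [0.706, 0.119, 0.002], [0.705, 0.115, 0.005], [0.707, 0.113, -0.002], [0.707, 0.11, -0.003], [0.707, 0.108, -0.005]]
154 [[0.673, 0.116, 0.149], [0.674, 0.114, 0.146], [0.673, 0.11, 0.154], [0.674, 0.108, 0.149], [0.673, 0.105, 0.151], [0.674, 0.103, 0.15], [0.674, 0.101, 0.146], [0.7, 0.119, 0.001], [0.7, 0.116, 0.001], [0.699, 0.112, 0.006], [0.699, 0.109, 0.005], [0.7, 0.107, 0.0]]
156 [[0.669, 0.117, 0.143], [0.669, 0.115, 0.141], [0.669, 0.111, 0.145], [0.669, 0.109, 0.145], [0.469, -0.07, 1.319], [0.668, 0.103, 0.149], [0.67, 0.101, 0.14], [0.672, 0.1, 0.128], [0.675, 0.1, 0.109], [0.694, 0.113, 0.0], [0.694, 0.109, 0.001], [0.694, 0.106, 0.001]]
158 [[0.669, 0.123, 0.108], [0.67, 0.12, 0.106], [0.669, 0.117, 0.109], [0.669, 0.114, 0.111], [0.669, 0.111, 0.113], [0.669, 0.108, 0.111], [0.668, 0.105, 0.117], [0.469, -0.07, 1.319], [0.67, 0.1, 0.108], [0.674, 0.101, 0.084], [0.678, 0.101, 0.058], [0.687, 0.106, 0.003]]
```

View pics/side2L.png

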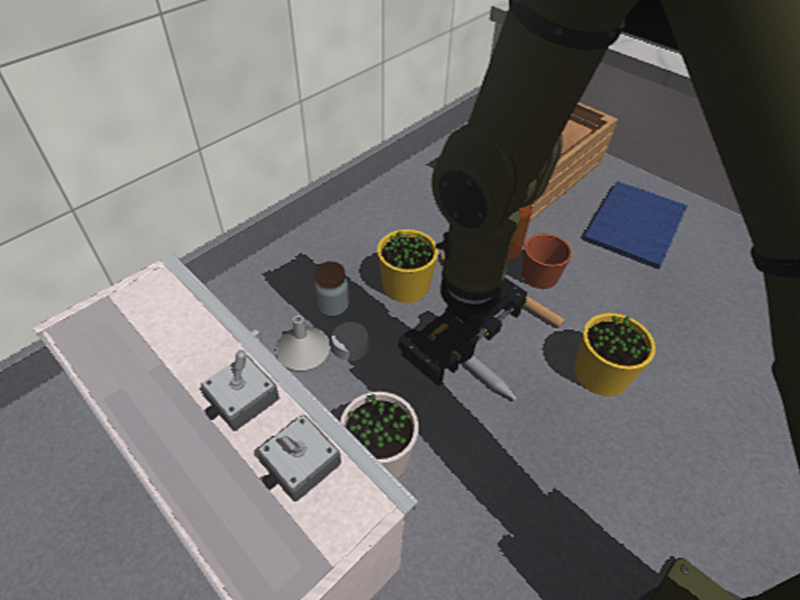

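Request:
{"name": "send_rows", "arguments": {
  "series": [
    {"grip":0,"dx":0,"dy":-4,"dz":40,"turn":0},
    {"grip":0,"dx":0,"dy":0,"dz":25,"turn":0},
    {"grip":0,"dx":0,"dy":0,"dz":8,"turn":0},
    {"grip":0,"dx":0,"dy":0,"dz":0,"turn":0},
    {"grip":0,"dx":0,"dy":10,"dz":0,"turn":0},
    {"grip":0,"dx":0,"dy":10,"dz":0,"turn":0},
    {"grip":0,"dx":0,"dy":10,"dz":0,"turn":0},
    {"grip":0,"dx":0,"dy":10,"dz":0,"turn":0},
    {"grip":0,"dx":0,"dy":0,"dz":0,"turn":0}
  ]
}}

```text
clock: 5.5
tool_pos: [0.4706, -0.0579, 0.0067]
eef_rot: [0.019, 1.0, -0.0, 0.0]
contact_force: [0.2, -2.6, -1.2]
opening: 0.003
```

Run:
```python
from h import *
p=snapshot('side');save(p,'side3')
cv2.imwrite(f'pics/side3L.png',cv2.resize(cv2.imread(f'pics/side3.png'),(800,600),interpolation=cv2.INTER_CUBIC))
x,y=cab2w(-.165,.122);plan(x,y,.006)
```

```text
tool d mm [  0.5 130.9   0.5] tcp [ 0.4703 -0.0584  0.0065] yaxis [ 0.038  0.999 -0.   ] zax [ 0. -0. -1.] F [-0.6 -2.5 -0.3] t 5.55 cab [-295.9  121.4] op 0.0
```

View pics/side3L.png

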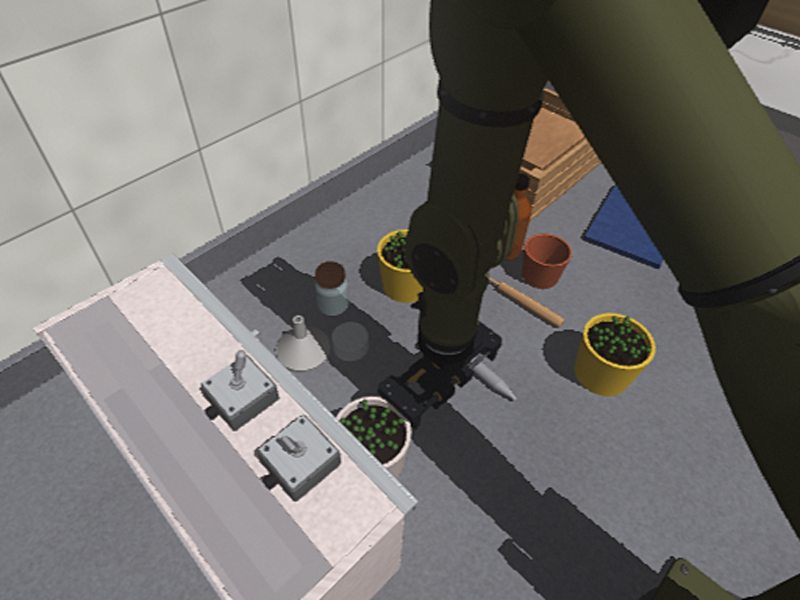

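Request:
{"name": "send_rows", "arguments": {
  "series": [
    {"grip":0,"dx":0,"dy":8,"dz":0,"turn":0},
    {"grip":0,"dx":0,"dy":8,"dz":0,"turn":0},
    {"grip":0,"dx":0,"dy":8,"dz":0,"turn":0},
    {"grip":0,"dx":0,"dy":8,"dz":0,"turn":0},
    {"grip":0,"dx":0,"dy":8,"dz":0,"turn":0},
    {"grip":0,"dx":0,"dy":8,"dz":0,"turn":0},
    {"grip":0,"dx":0,"dy":8,"dz":0,"turn":0},
    {"grip":0,"dx":0,"dy":8,"dz":0,"turn":0}
  ]
}}

```text
clock: 6.35
tool_pos: [0.4721, 0.0026, 0.0065]
eef_rot: [0.021, 1.0, -0.002, -0.0]
contact_force: [0.8, -7.3, 5.0]
opening: 0.003
```

Run:
```python
from h import *
for n in ['side','top']:
    p=snapshot(n);save(p,n+'4')
    cv2.imwrite(f'pics/{n}4L.png',cv2.resize(cv2.imread(f'pics/{n}4.png'),(800,600),interpolation=cv2.INTER_CUBIC))
x,y=cab2w(-.165,.122);plan(x,y,.006)
```

```text
tool d mm [ 0.3 67.9  0.3] tcp [0.4724 0.0046 0.0063] yaxis [ 0.039  0.999 -0.001] zax [-0.    -0.001 -1.   ] F [ 0.3 -4.4  0.5] t 6.45 cab [-232.9  121.7] op 0.01
```

View pics/side4L.png

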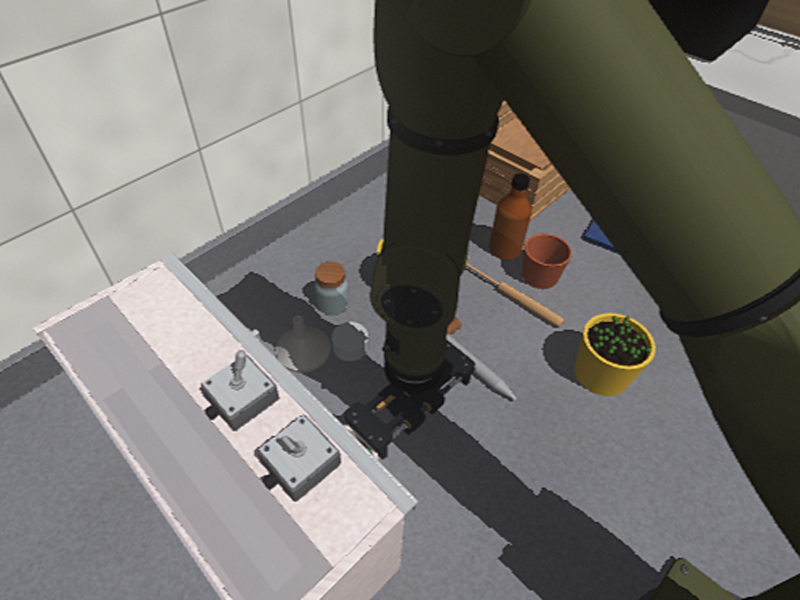

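View pics/top4L.png

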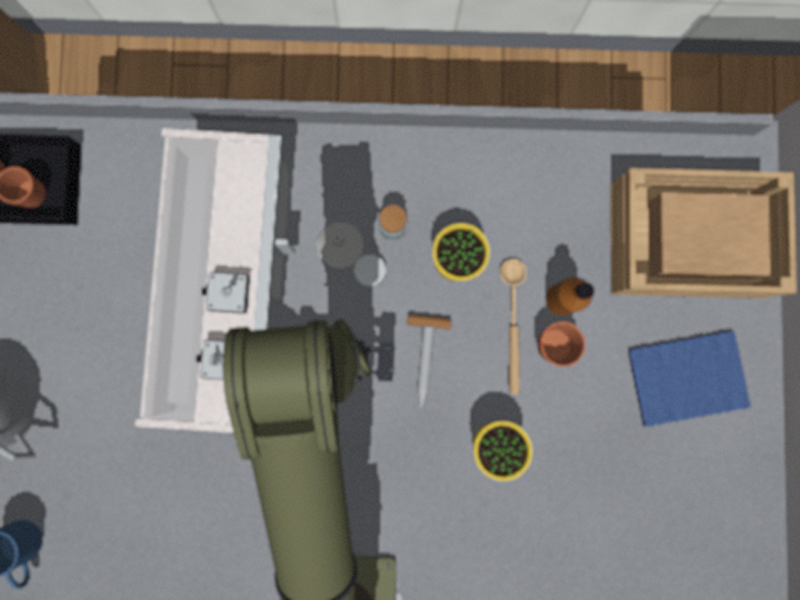

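Run:
```python
from h import *
s=get_state();print(s['contact_force'],s['moment'],s['qd'])
p=snapshot('top');P=pts(p)
print(P[215:285:8,150:220:10,2].round(2))
p=snapshot('side');P=pts(p)
a=p['img'][230:330,190:310];cv2.imwrite('pics/c5.png',cv2.cvtColor(cv2.convertScaleAbs(cv2.resize(a,None,fx=6,fy=6,interpolation=cv2.INTER_CUBIC),alpha=1.8,beta=10),cv2.COLOR_RGB2BGR))
```

```text
[ 0.32876655 -4.3824279   0.52531494] [-0.31947333 -0.0353551  -0.05391025] [ 0.01289709  0.00696638 -0.0025783   0.00222227  0.00631581 -0.00135562
  0.00735713]
[[ 0.71  0.7   0.71  0.71  0.71  0.71  0.7 ]
 [ 0.72  0.72  0.71  0.72  1.32  0.72  0.71]
 [ 0.72  0.72  0.72  0.72  0.72  0.72  0.72]
 [ 0.73  0.72  0.72  0.72  0.72  0.72  0.72]
 [ 0.73  0.72  0.72  0.72  0.72  0.72  0.72]
 [ 0.72  0.72  0.72  0.72  0.71  0.72  0.72]
 [ 0.71  0.7   0.71  0.7   0.7   0.71  0.71]
 [ 0.7   0.7   0.68  0.68  0.68  0.68  0.7 ]
 [-0.    0.69  0.69  0.69  0.69  0.68  0.69]]
```

View pics/c5.png

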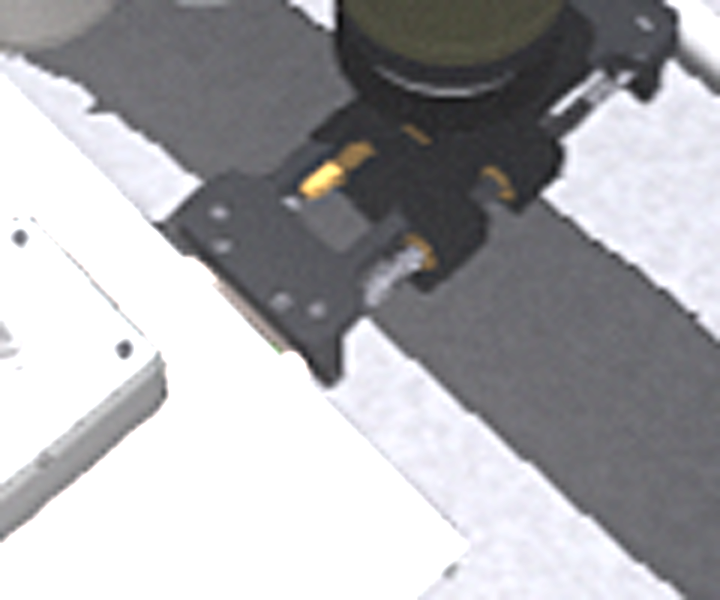

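Run:
```python
from h import *
p=snapshot('side');P=pts(p)
for v,u in [(277,228),(280,230),(283,233),(286,236),(287,237),(285,234)]:
    print(v,u,p['img'][v,u],P[v,u].round(3),(w2cab(P[v,u])*1000).round())
print(get_state()['contact_force'])
```

```text
277 228 [50 49 49] [0.48  0.098 0.103] [-139.  117.]
280 230 [84 78 76] [0.476 0.097 0.095] [-140.  122.]
283 233 [85 79 77] [0.468 0.097 0.093] [-141.  130.]
286 236 [82 75 74] [0.458 0.098 0.096] [-140.  140.]
287 237 [82 74 74] [0.455 0.097 0.094] [-141.  142.]
285 234 [92 84 82] [0.464 0.097 0.09 ] [-140.  134.]
[-0.087388   -3.89712963  1.38947608]
```

Request:
{"name": "send_rows", "arguments": {
  "series": [
    {"grip":0,"dx":0,"dy":-5,"dz":0,"turn":0},
    {"grip":0,"dx":0,"dy":0,"dz":0,"turn":0},
    {"grip":0,"dx":0,"dy":0,"dz":0,"turn":0}
  ]
}}

```text
clock: 6.9
tool_pos: [0.472, 0.0003, 0.0058]
eef_rot: [0.019, 1.0, 0.001, -0.0]
contact_force: [-0.0, 0.2, 0.1]
opening: 0.008
```

Run:
```python
from h import *
p=snapshot('side');P=pts(p)
C=w2cab(P)*1000
img=p['img'].astype(int)
m=(P[...,2]>.08)&(P[...,2]<.1)&(abs(C[...,1]-122)<50)&(C[...,0]>-155)&(C[...,0]<-100)&(img[...,0]>60)
print(m.sum(),np.percentile(P[m][:,2],[10,50,90]).round(4), np.percentile(C[m][:,0],[1,10,50,90]))
m2=m&(C[...,0]<-130);print(np.percentile(P[m2][:,2],[10,50,90]).round(4))
plan(.4786,.07,.006)
a=p['img'][230:330,190:310];cv2.imwrite('pics/c6.png',cv2.cvtColor(cv2.convertScaleAbs(cv2.resize(a,None,fx=6,fy=6,interpolation=cv2.INTER_CUBIC),alpha=1.8,beta=10),cv2.COLOR_RGB2BGR))
```

```text
109 [0.0828 0.0893 0.0949] [-145.80279098 -145.39762696 -143.30851927 -137.79074548]
[0.0828 0.0893 0.0949]
tool d mm [-3.9 69.9 -0.1] tcp [4.72e-01 3.00e-04 5.80e-03] yaxis [0.038 0.999 0.001] zax [-0.001  0.001 -1.   ] F [-0.4 -0.2  0.1] t 6.95 cab [-237.2  121.9] op 0.0
```

View pics/c6.png

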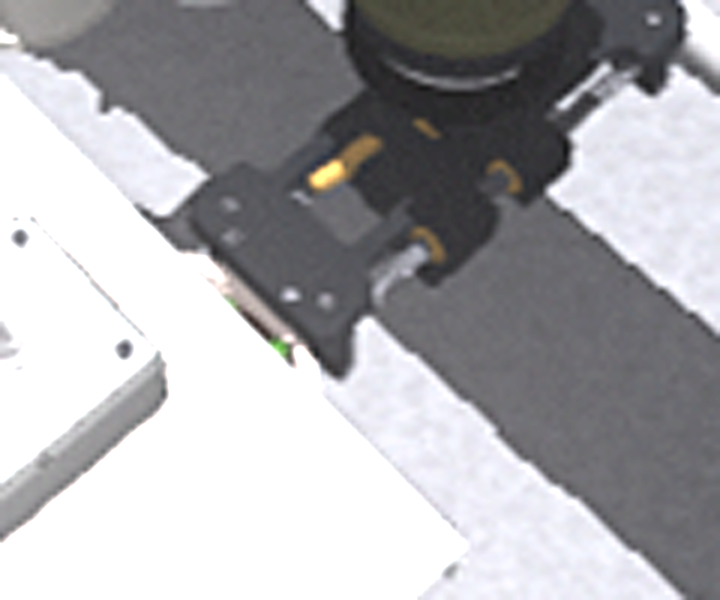

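Request:
{"name": "send_rows", "arguments": {
  "series": [
    {"grip":0,"dx":0,"dy":-1,"dz":-14,"turn":0},
    {"grip":0,"dx":0,"dy":0,"dz":0,"turn":0},
    {"grip":0,"dx":0,"dy":6,"dz":1,"turn":0},
    {"grip":0,"dx":0,"dy":6,"dz":1,"turn":0},
    {"grip":0,"dx":0,"dy":6,"dz":1,"turn":0},
    {"grip":0,"dx":0,"dy":6,"dz":1,"turn":0},
    {"grip":0,"dx":0,"dy":6,"dz":1,"turn":0},
    {"grip":0,"dx":0,"dy":6,"dz":1,"turn":0},
    {"grip":0,"dx":0,"dy":0,"dz":0,"turn":0}
  ]
}}

```text
clock: 7.85
tool_pos: [0.4735, 0.0352, 0.0138]
eef_rot: [0.019, 1.0, -0.0, -0.0]
contact_force: [0.2, -3.4, 1.9]
opening: 0.002
```

Run:
```python
from h import *
plan(.4786,.07,.006)
p=snapshot('side')
a=p['img'][200:340,150:310];cv2.imwrite('pics/c7.png',cv2.cvtColor(cv2.convertScaleAbs(cv2.resize(a,None,fx=4,fy=4,interpolation=cv2.INTER_CUBIC),alpha=1.5,beta=10),cv2.COLOR_RGB2BGR))
```

```text
tool d mm [-3.7 34.9  7.8] tcp [0.4735 0.0352 0.0138] yaxis [ 0.038  0.999 -0.001] zax [-0.001 -0.001 -1.   ] F [ 0.2 -3.4  1.9] t 7.85 cab [-202.2  121.7] op 0.0
```

View pics/c7.png

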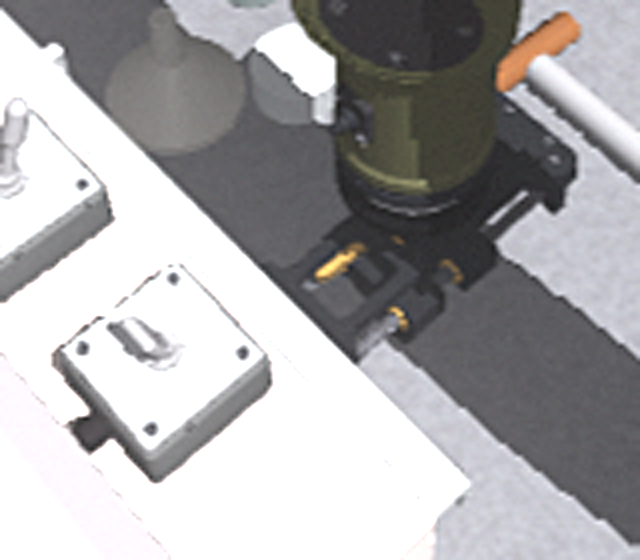

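Request:
{"name": "send_rows", "arguments": {
  "series": [
    {"grip":0,"dx":0,"dy":6,"dz":0.7,"turn":0},
    {"grip":0,"dx":0,"dy":6,"dz":0.7,"turn":0},
    {"grip":0,"dx":0,"dy":6,"dz":0.7,"turn":0},
    {"grip":0,"dx":0,"dy":6,"dz":0.7,"turn":0},
    {"grip":0,"dx":0,"dy":6,"dz":0.7,"turn":0},
    {"grip":0,"dx":0,"dy":6,"dz":0.7,"turn":0},
    {"grip":0,"dx":0,"dy":6,"dz":0.7,"turn":0},
    {"grip":0,"dx":0,"dy":0,"dz":0,"turn":0}
  ]
}}

```text
clock: 8.7
tool_pos: [0.475, 0.0764, 0.0092]
eef_rot: [0.02, 1.0, -0.001, -0.0]
contact_force: [-0.2, -5.5, 4.5]
opening: 0.007
```

Run:
```python
from h import *
plan(.4786,.07,.006)
p=snapshot('top');save(p,'top8');P=pts(p)
a=p['img'][180:290,80:220];cv2.imwrite('pics/c8.png',cv2.cvtColor(cv2.convertScaleAbs(cv2.resize(a,None,fx=5,fy=5,interpolation=cv2.INTER_CUBIC),alpha=1.2,beta=5),cv2.COLOR_RGB2BGR))
p=snapshot('side')
a=p['img'][200:384,50:310];cv2.imwrite('pics/c8s.png',cv2.cvtColor(cv2.convertScaleAbs(cv2.resize(a,None,fx=3,fy=3,interpolation=cv2.INTER_CUBIC),alpha=1.5,beta=10),cv2.COLOR_RGB2BGR))
```

```text
tool d mm [-3.9 -6.3  3.2] tcp [0.475  0.0764 0.0092] yaxis [ 0.039  0.999 -0.001] zax [-0.001 -0.001 -1.   ] F [-0.2 -5.5  4.5] t 8.7 cab [-161.   121.9] op 0.01
```

View pics/c8.png

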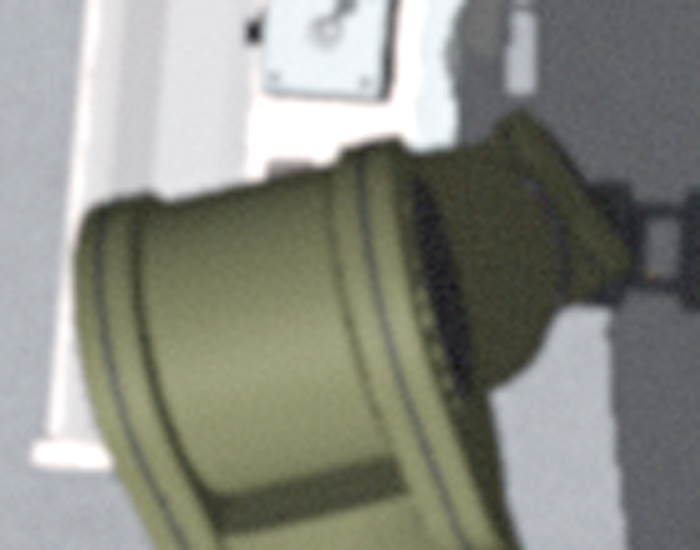

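View pics/c8s.png

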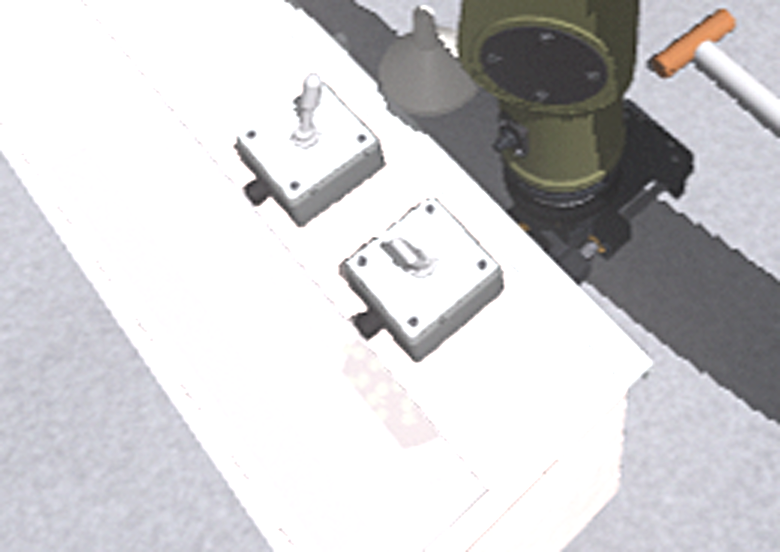

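Request:
{"name": "send_rows", "arguments": {
  "series": [
    {"grip":0,"dx":0,"dy":-10,"dz":-1,"turn":0},
    {"grip":0,"dx":0,"dy":-40,"dz":0,"turn":0},
    {"grip":0,"dx":0,"dy":-45,"dz":0,"turn":0},
    {"grip":0,"dx":0,"dy":-45,"dz":0,"turn":0},
    {"grip":0,"dx":0,"dy":0,"dz":-20,"turn":0},
    {"grip":0,"dx":0,"dy":0,"dz":-45,"turn":0},
    {"grip":0,"dx":0,"dy":0,"dz":-45,"turn":0}
  ]
}}

```text
clock: 9.5
tool_pos: [0.469, -0.0627, 0.1206]
eef_rot: [0.019, 1.0, 0.001, -0.001]
contact_force: [1.6, -0.1, -0.5]
opening: 0.006
```

Run:
```python
from h import *
plan(.4786,.07,.006)
for n in ['top','side']:
    p=snapshot(n);P=pts(p);save(p,n+'9')
    cv2.imwrite(f'pics/{n}9L.png',cv2.resize(cv2.imread(f'pics/{n}9.png'),(800,600),interpolation=cv2.INTER_CUBIC))
    for r in regions_of(p,'oregano_pot'): 
        m=r['pixels']; C=w2cab(P[m])*1000; print(n,r['score'],r['extent'],np.median(C,0),np.median(P[m],0))
    np.save(n+'9P.npy',P)
```

```text
tool d mm [ -4.9 132.9 114.7] tcp [ 0.469  -0.0627  0.1206] yaxis [0.038 0.999 0.001] zax [-0.003  0.001 -1.   ] F [ 1.6 -0.1 -0.5] t 9.5 cab [-300.3  122.5] op 0.01
top 0.97 [302.8, 269.0, 338.1, 307.2] [-529.86194579  266.01684348] [ 0.31672126 -0.28684199  0.08029715]
top 0.95 [275.9, 142.3, 312.9, 182.2] [-436.28926891  -87.1578202 ] [ 0.67348596 -0.20626421  0.08018287]
side 0.86 [368.2, 200.3, 421.4, 251.9] [-509.39526999  271.62508111] [ 0.31147142 -0.26548011  0.07698145]
side 0.84 [243.8, 142.6, 272.8, 192.2] [-415.67259462  -78.30912499] [ 0.66505638 -0.1856379   0.07658734]
```

View pics/top9L.png

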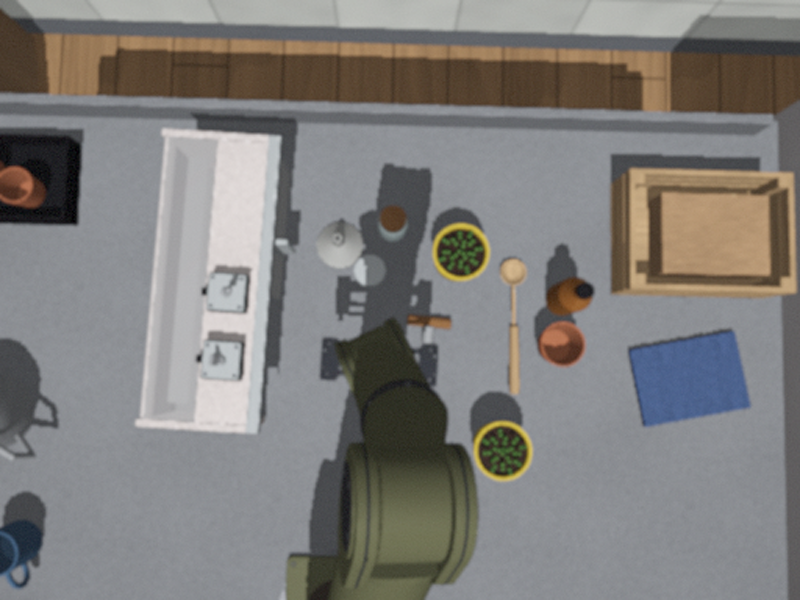

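View pics/side9L.png

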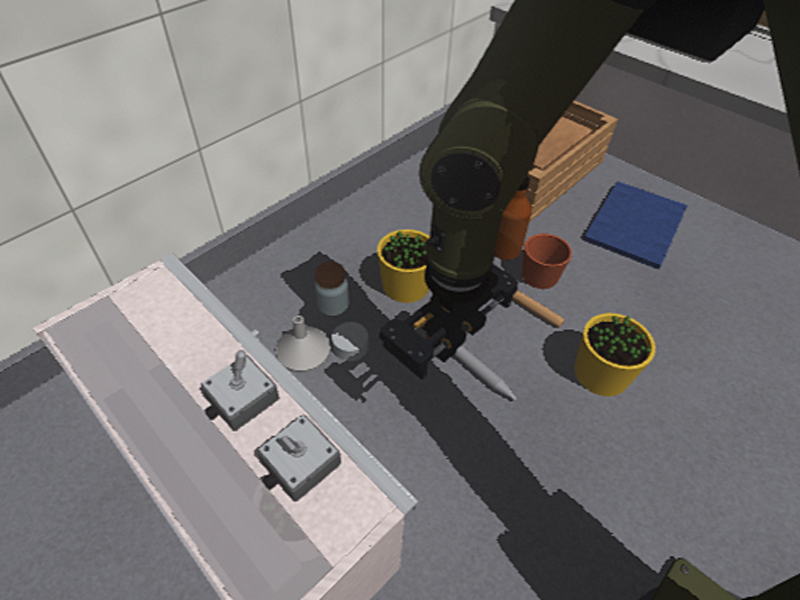

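Run:
```python
from h import *
p=snapshot('side')
# overlay predicted rim circle for centre candidates
a=cv2.cvtColor(p['img'],cv2.COLOR_RGB2BGR)
x0,y0,k=130,280,8
c=cv2.resize(a[y0:355,x0:225],None,fx=k,fy=k,interpolation=cv2.INTER_CUBIC)
c=cv2.convertScaleAbs(c,alpha=1.6,beta=0)
for cx,col in [(-.026,(0,0,255)),(-.015,(255,0,0))]:
    w=cab2w(cx,.122);t=np.linspace(0,2*np.pi,90)
    X=np.stack([w[0]+.052*np.cos(t),w[1]+.052*np.sin(t),0*t+.09],-1)
    q=((proj(p,X)+.5-[x0,y0])*k).astype(int);cv2.polylines(c,[q],True,col,1)
cv2.imwrite('pics/c10.png',c);print(c.shape)
```

```text
(600, 760, 3)
```

View pics/c10.png

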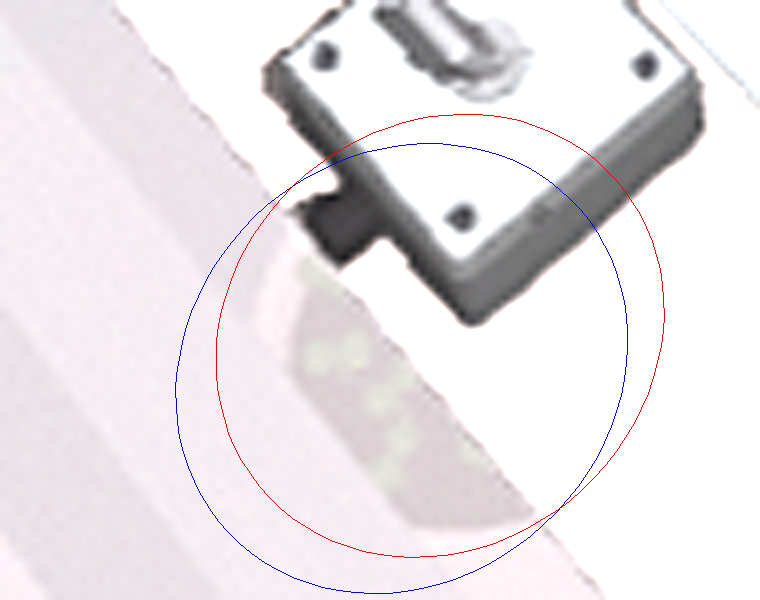

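Run:
```python
from h import *
p=snapshot('side')
a=cv2.cvtColor(p['img'],cv2.COLOR_RGB2BGR)
x0,y0,k=130,280,8
c=cv2.resize(a[y0:355,x0:225],None,fx=k,fy=k,interpolation=cv2.INTER_CUBIC).astype(float)
c=np.clip((c-90)*3,0,255).astype(np.uint8).copy()
for cx,col in [(-.027,(0,0,255)),(-.037,(255,0,0))]:
  for r in (.052,.0455):
    w=cab2w(cx,.122);t=np.linspace(0,2*np.pi,90)
    X=np.stack([w[0]+r*np.cos(t),w[1]+r*np.sin(t),0*t+(.09 if r>.05 else .082)],-1)
    q=((proj(p,X)+.5-[x0,y0])*k).astype(int);cv2.polylines(c,[q],True,col,1)
cv2.imwrite('pics/c11.png',c)
```

```text
(no output)
```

View pics/c11.png

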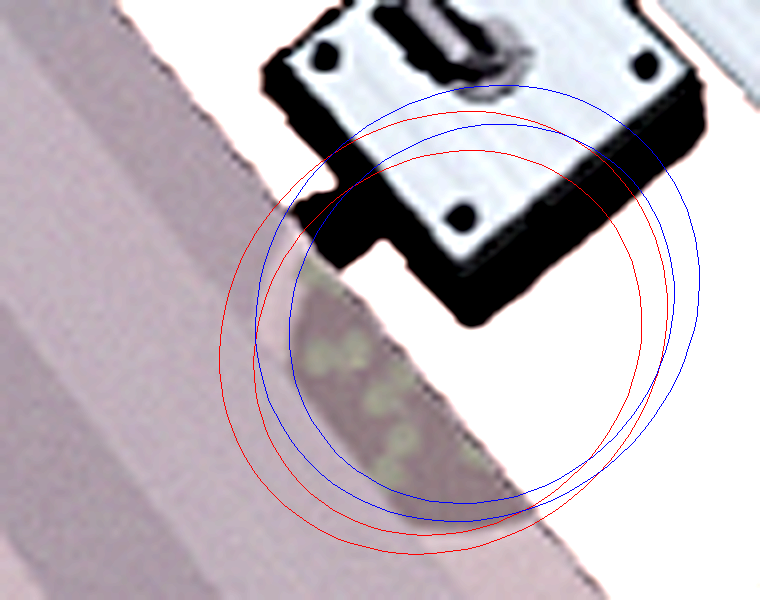

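Request:
{"name": "send_rows", "arguments": {
  "series": [
    {"grip":0,"dx":0,"dy":0,"dz":45,"turn":0},
    {"grip":0,"dx":0,"dy":0,"dz":45,"turn":0},
    {"grip":0,"dx":0,"dy":0,"dz":20,"turn":0},
    {"grip":0,"dx":0,"dy":0,"dz":6,"turn":0},
    {"grip":0,"dx":0,"dy":40,"dz":0,"turn":0},
    {"grip":0,"dx":0,"dy":40,"dz":0,"turn":0},
    {"grip":0,"dx":0,"dy":25,"dz":0,"turn":0},
    {"grip":0,"dx":0,"dy":10,"dz":0,"turn":0},
    {"grip":0,"dx":0,"dy":4,"dz":0,"turn":0},
    {"grip":0,"dx":0,"dy":4,"dz":0,"turn":0},
    {"grip":0,"dx":0,"dy":4,"dz":0,"turn":0},
    {"grip":0,"dx":0,"dy":4,"dz":0,"turn":0},
    {"grip":0,"dx":0,"dy":4,"dz":0,"turn":0},
    {"grip":0,"dx":0,"dy":4,"dz":0,"turn":0},
    {"grip":0,"dx":0,"dy":4,"dz":0,"turn":0},
    {"grip":0,"dx":0,"dy":0,"dz":0,"turn":0}
  ]
}}

```text
clock: 11.4
tool_pos: [0.475, 0.0778, 0.0044]
eef_rot: [0.021, 1.0, -0.001, -0.001]
contact_force: [0.0, -3.7, 2.2]
opening: 0.006
```

```bash
cat > ov.py <<'E'
from h import *
import sys
plan(.4786,.07,.006)
p=snapshot('side')
a=cv2.cvtColor(p['img'],cv2.COLOR_RGB2BGR)
x0,y0,k=130,280,8
c=cv2.resize(a[y0:355,x0:225],None,fx=k,fy=k,interpolation=cv2.INTER_CUBIC).astype(float)
c=np.clip((c-90)*3,0,255).astype(np.uint8).copy()
for cx,col in [(float(sys.argv[2]),(0,0,255)),(float(sys.argv[3]),(255,0,0))]:
  for r in (.052,.0455):
    w=cab2w(cx,.122);t=np.linspace(0,2*np.pi,90)
    X=np.stack([w[0]+r*np.cos(t),w[1]+r*np.sin(t),0*t+(.09 if r>.05 else .082)],-1)
    q=((proj(p,X)+.5-[x0,y0])*k).astype(int);cv2.polylines(c,[q],True,col,1)
cv2.imwrite(f'pics/{sys.argv[1]}.png',c)
E
python3 ov.py c12 -.014 -.024
```

```text
tool d mm [-3.9 -7.7 -1.6] tcp [0.475  0.0778 0.0044] yaxis [ 0.041  0.999 -0.003] zax [-0.001 -0.003 -1.   ] F [ 0.  -3.7  2.2] t 11.4 cab [-159.6  121.9] op 0.01
```

View pics/c12.png

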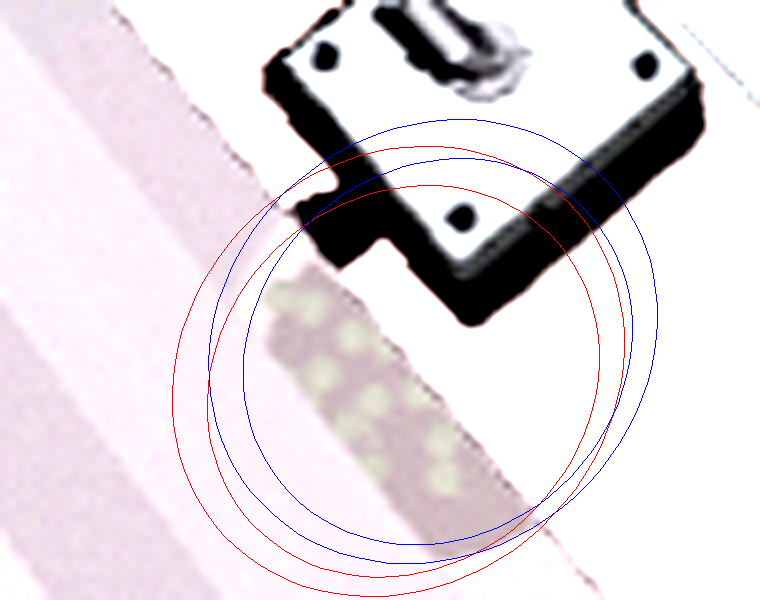

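Request:
{"name": "send_rows", "arguments": {
  "series": [
    {"grip":0,"dx":0,"dy":3,"dz":0,"turn":0},
    {"grip":0,"dx":0,"dy":3,"dz":0,"turn":0},
    {"grip":0,"dx":0,"dy":0,"dz":0,"turn":0},
    {"grip":0,"dx":0,"dy":-10,"dz":0,"turn":0},
    {"grip":0,"dx":0,"dy":-45,"dz":0,"turn":0},
    {"grip":0,"dx":0,"dy":-45,"dz":0,"turn":0},
    {"grip":0,"dx":0,"dy":-45,"dz":0,"turn":0},
    {"grip":0,"dx":0,"dy":-5,"dz":-30,"turn":0},
    {"grip":0,"dx":0,"dy":0,"dz":-45,"turn":0},
    {"grip":0,"dx":0,"dy":0,"dz":-45,"turn":0},
    {"grip":0,"dx":0,"dy":0,"dz":0,"turn":0}
  ]
}}

```text
clock: 12.55
tool_pos: [0.4725, -0.0643, 0.1284]
eef_rot: [0.02, 1.0, 0.001, 0.004]
contact_force: [0.8, 1.1, -1.0]
opening: 0.0
```

```bash
python3 ov.py c13 -.018 -.028
```

```text
tool d mm [  0.3 134.3 122.6] tcp [ 0.4725 -0.0643  0.1284] yaxis [0.04  0.999 0.002] zax [ 0.009  0.001 -1.   ] F [ 0.8  1.1 -1. ] t 12.55 cab [-301.8  118.9] op 0.0
```

View pics/c13.png

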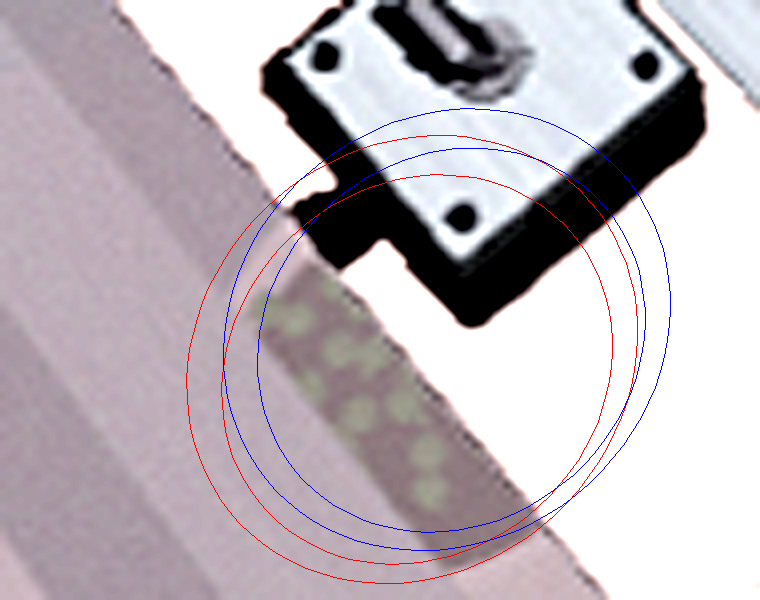

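Request:
{"name": "send_rows", "arguments": {
  "series": [
    {"grip":0,"dx":0,"dy":0,"dz":-10,"turn":-0.143},
    {"grip":0,"dx":0,"dy":0,"dz":0,"turn":-0.143},
    {"grip":0,"dx":0,"dy":0,"dz":0,"turn":-0.143},
    {"grip":0,"dx":0,"dy":0,"dz":0,"turn":-0.143},
    {"grip":0,"dx":0,"dy":0,"dz":0,"turn":-0.143},
    {"grip":0,"dx":0,"dy":0,"dz":0,"turn":-0.143},
    {"grip":0,"dx":0,"dy":0,"dz":0,"turn":-0.143},
    {"grip":0,"dx":0,"dy":0,"dz":0,"turn":-0.143},
    {"grip":0,"dx":0,"dy":0,"dz":0,"turn":-0.143},
    {"grip":0,"dx":0,"dy":0,"dz":0,"turn":-0.143},
    {"grip":0,"dx":0,"dy":0,"dz":0,"turn":-0.14},
    {"grip":0,"dx":0,"dy":0,"dz":0,"turn":0}
  ]
}}

```text
clock: 13.8
tool_pos: [0.4688, -0.0639, 0.1326]
eef_rot: [-0.693, 0.721, 0.002, -0.001]
contact_force: [-0.3, 0.2, -0.0]
opening: 0.008
```

Run:
```python
from h import *
print(get_state()['q'])
plan(*cab2w(-.25,-.112),.132)
plan(*cab2w(-.124,-.112),.132)
P=np.load('top0.npz')['P'];C=w2cab(P)*1000;z=P[...,2]
for nm,y0,y1 in [('boxes',-250,250)]:
    m=(z>.207)&(z<.222)&(C[...,0]>-110)&(C[...,0]<60)&(abs(C[...,1])<250)
    n,l,st,c=cv2.connectedComponentsWithStats(m.astype(np.uint8))
    for i in range(1,n):
        if st[i,4]>50:
            q=C[l==i];r=cv2.minAreaRect(q.astype(np.float32));print(r,st[i],np.median(z[l==i]))
m=(z>.225)&(z<.285)&(C[...,0]>-110)&(C[...,0]<60)&(abs(C[...,1])<250)
n,l,st,c=cv2.connectedComponentsWithStats(m.astype(np.uint8))
for i in range(1,n): print(st[i],np.c_[C[l==i],z[l==i]*1000].round().tolist())
m=(C[...,0]>-118)&(C[...,0]<-92)&(abs(C[...,1])<240)&(z>.15);print('track',np.percentile(z[m],[50,95]))
```

```text
[ 0.52244408  0.7977728  -0.80637276  2.09012117  0.95603073  0.68202233
  2.16104342]
tool d mm [-5.160e+01 -2.346e+02 -1.000e-01] tcp [ 0.4688 -0.0639  0.1326] yaxis [-0.999  0.039  0.003] zax [-0.003  0.002 -1.   ] F [-0.3  0.2 -0. ] t 13.8 cab [-301.5  122.6] op 0.01
tool d mm [-1.776e+02 -2.346e+02  1.000e-01] tcp [ 0.4688 -0.0639  0.1326] yaxis [-0.999  0.039  0.003] zax [-0.003  0.002 -1.   ] F [-0.3  0.2 -0. ] t 13.8 cab [-301.5  122.6] op 0.01
((-41.96031188964844, 23.77573013305664), (74.58370971679688, 63.9454231262207), 0.8085172772407532) [129 174  30  26 610] 0.2161485949794014
((-43.01555633544922, 133.9703369140625), (63.74559020996094, 73.52930450439453), 89.65135955810547) [126 217  30  27 600] 0.21607335200517225
[142 183   7   6  26] [[-57.0, 20.0, 260.0], [-59.0, 20.0, 259.0], [-62.0, 20.0, 259.0], [-56.0, 23.0, 263.0], [-58.0, 23.0, 264.0], [-61.0, 23.0, 265.0], [-62.0, 22.0, 261.0], [-65.0, 22.0, 262.0], [-42.0, 22.0, 227.0], [-45.0, 22.0, 226.0], [-56.0, 25.0, 263.0], [-59.0, 25.0, 264.0], [-61.0, 25.0, 266.0], [-64.0, 25.0, 266.0], [-65.0, 24.0, 259.0], [-43.
[... 762 characters left out ...]
0], [-51.0, 132.0, 226.0], [-35.0, 135.0, 241.0], [-39.0, 135.0, 248.0], [-42.0, 135.0, 249.0], [-42.0, 135.0, 241.0], [-44.0, 135.0, 238.0], [-46.0, 135.0, 235.0], [-46.0, 135.0, 228.0], [-49.0, 135.0, 229.0], [-35.0, 138.0, 242.0], [-39.0, 138.0, 245.0], [-40.0, 138.0, 241.0], [-42.0, 137.0, 238.0], [-44.0, 137.0, 239.0], [-45.0, 137.0, 231.0], [-47.0, 137.0, 228.0], [-49.0, 137.0, 226.0], [-51.0, 137.0, 226.0], [-37.0, 140.0, 249.0], [-39.0, 140.0, 244.0], [-40.0, 140.0, 241.0], [-43.0, 140.0, 240.0], [-45.0, 140.0, 238.0], [-46.0, 140.0, 234.0], [-47.0, 140.0, 227.0], [-39.0, 142.0, 246.0], [-41.0, 142.0, 243.0], [-43.0, 142.0, 241.0], [-44.0, 142.0, 235.0]]
track [0.18458333 0.1886084 ]
```

Request:
{"name": "send_rows", "arguments": {
  "series": [
    {"grip":0,"dx":-8,"dy":-39,"dz":0,"turn":0},
    {"grip":0,"dx":-8,"dy":-39,"dz":0,"turn":0},
    {"grip":0,"dx":-8,"dy":-39,"dz":0,"turn":0},
    {"grip":0,"dx":-8,"dy":-39,"dz":0,"turn":0},
    {"grip":0,"dx":-8,"dy":-39,"dz":0,"turn":0},
    {"grip":0,"dx":-8,"dy":-39,"dz":0,"turn":0},
    {"grip":0,"dx":0,"dy":0,"dz":0,"turn":0},
    {"grip":0,"dx":0,"dy":0,"dz":0,"turn":0}
  ]
}}

```text
clock: 14.6
tool_pos: [0.7047, -0.0246, 0.1322]
eef_rot: [-0.692, 0.721, 0.001, -0.001]
contact_force: [-0.5, -0.4, -0.1]
opening: 0.004
```

Run:
```python
from h import *
print(get_state()['q'])
plan(*cab2w(-.124,-.112),.132)
p=snapshot('side');save(p,'side14')
cv2.imwrite(f'pics/side14L.png',cv2.resize(cv2.imread(f'pics/side14.png'),(800,600),interpolation=cv2.INTER_CUBIC))
```

```text
[ 0.34071371  1.03733627 -0.83415668  1.3582297   0.79843414  1.09713691
  2.49021999]
tool d mm [-1.291e+02 -1.000e-01  2.000e-01] tcp [ 0.7047 -0.0246  0.1322] yaxis [-0.999  0.041  0.003] zax [-0.003  0.    -1.   ] F [-0.5 -0.4 -0.1] t 14.6 cab [-253.1 -111.6] op 0.0
```

View pics/side14L.png

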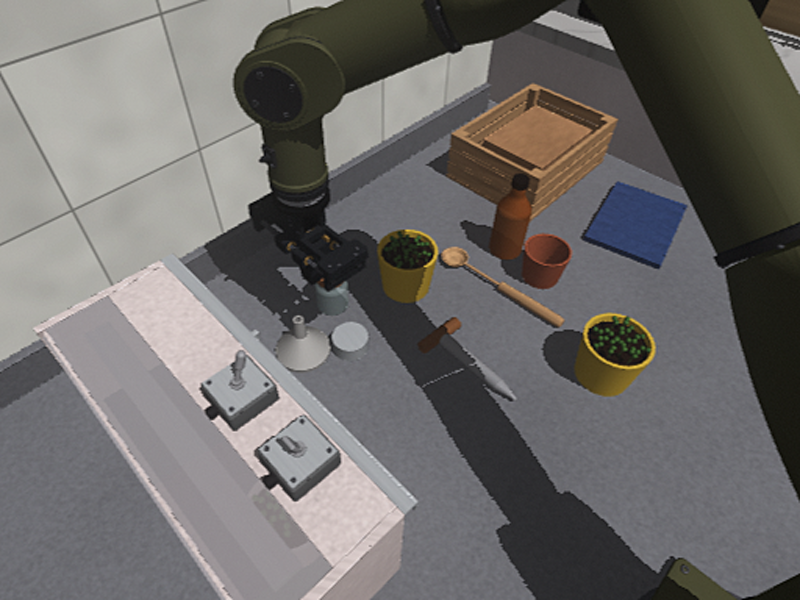

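Request:
{"name": "send_rows", "arguments": {
  "series": [
    {"grip":0,"dx":0,"dy":0,"dz":0,"turn":0.143},
    {"grip":0,"dx":0,"dy":0,"dz":0,"turn":0.143},
    {"grip":0,"dx":0,"dy":0,"dz":0,"turn":0.143},
    {"grip":0,"dx":0,"dy":0,"dz":0,"turn":0.143},
    {"grip":0,"dx":0,"dy":0,"dz":0,"turn":0.143},
    {"grip":0,"dx":0,"dy":0,"dz":0,"turn":0.143},
    {"grip":0,"dx":0,"dy":0,"dz":0,"turn":0.143},
    {"grip":0,"dx":0,"dy":0,"dz":0,"turn":0.143},
    {"grip":0,"dx":0,"dy":0,"dz":0,"turn":0.143},
    {"grip":0,"dx":0,"dy":0,"dz":0,"turn":0.143},
    {"grip":0,"dx":0,"dy":0,"dz":0,"turn":0.143},
    {"grip":0,"dx":0,"dy":0,"dz":0,"turn":0.143},
    {"grip":0,"dx":0,"dy":0,"dz":0,"turn":0.143},
    {"grip":0,"dx":0,"dy":0,"dz":0,"turn":0.143},
    {"grip":0,"dx":0,"dy":0,"dz":0,"turn":0.143},
    {"grip":0,"dx":0,"dy":0,"dz":0,"turn":0.143},
    {"grip":0,"dx":0,"dy":0,"dz":0,"turn":0.143},
    {"grip":0,"dx":0,"dy":0,"dz":0,"turn":0.143},
    {"grip":0,"dx":0,"dy":0,"dz":0,"turn":0.143},
    {"grip":0,"dx":0,"dy":0,"dz":0,"turn":0.143}
  ]
}}

```text
clock: 16.65
tool_pos: [0.7034, -0.0263, 0.1336]
eef_rot: [0.62, 0.785, -0.001, -0.001]
contact_force: [-0.3, -0.4, -0.1]
opening: 0.007
```

Request:
{"name": "send_rows", "arguments": {
  "series": [
    {"grip":0,"dx":0,"dy":0,"dz":0,"turn":0.143},
    {"grip":0,"dx":0,"dy":0,"dz":0,"turn":0.137},
    {"grip":0,"dx":0,"dy":0,"dz":0,"turn":0}
  ]
}}

```text
clock: 16.95
tool_pos: [0.7037, -0.026, 0.1337]
eef_rot: [0.721, 0.693, -0.001, -0.001]
contact_force: [-0.5, -0.4, -0.5]
opening: 0.006
```

Run:
```python
from h import *
print(get_state()['q'])
plan(*cab2w(-.124,-.112),.131)
```

```text
[ 0.00193441  0.91560534 -0.06367931  1.38387096  0.06827064  0.84707119
 -0.12270923]
tool d mm [130.6   1.2   2.6] tcp [ 0.7037 -0.026   0.1337] yaxis [ 0.999 -0.04  -0.003] zax [-0.003 -0.001 -1.   ] F [-0.5 -0.4 -0.5] t 16.95 cab [-254.6 -110.6] op 0.01
```

Request:
{"name": "send_rows", "arguments": {
  "series": [
    {"grip":0,"dx":35,"dy":1,"dz":2,"turn":0},
    {"grip":0,"dx":35,"dy":0,"dz":0,"turn":0},
    {"grip":0,"dx":35,"dy":0,"dz":0,"turn":0},
    {"grip":0,"dx":20,"dy":0,"dz":0,"turn":0},
    {"grip":0,"dx":6,"dy":0,"dz":0,"turn":0},
    {"grip":0,"dx":0,"dy":0,"dz":0,"turn":0}
  ]
}}

```text
clock: 17.55
tool_pos: [0.7111, 0.105, 0.1318]
eef_rot: [0.72, 0.694, -0.001, -0.0]
contact_force: [0.6, -0.6, 0.3]
opening: 0.004
```

Run:
```python
from h import *
plan(*cab2w(-.124,.13),.131)
p=snapshot('side');save(p,'side15')
cv2.imwrite(f'pics/side15L.png',cv2.resize(cv2.imread(f'pics/side15.png'),(800,600),interpolation=cv2.INTER_CUBIC))
```

```text
tool d mm [-2.000e-01 -2.429e+02  1.100e+00] tcp [0.7111 0.105  0.1318] yaxis [ 0.999 -0.037 -0.001] zax [-0.001 -0.001 -1.   ] F [ 0.6 -0.6  0.3] t 17.55 cab [-123.3 -112.9] op 0.0
```

View pics/side15L.png

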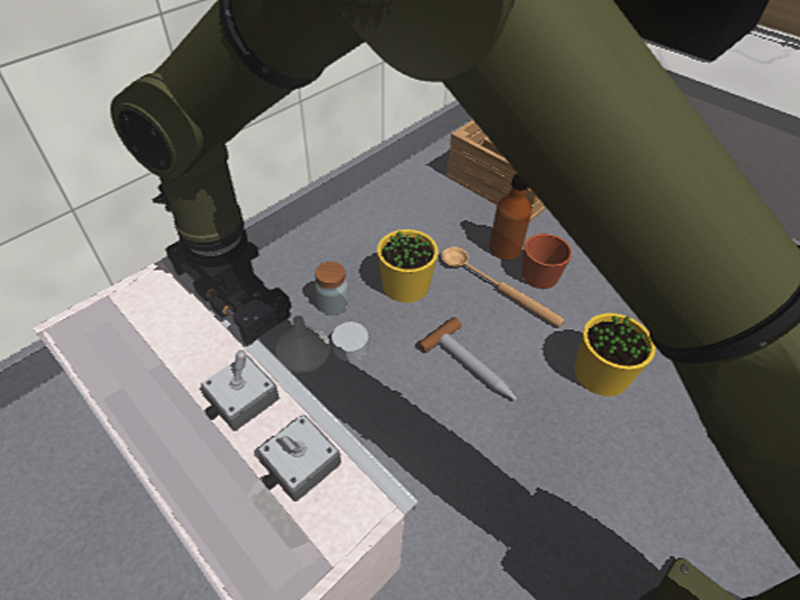

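Request:
{"name": "send_rows", "arguments": {
  "series": [
    {"grip":0,"dx":0,"dy":-10,"dz":0,"turn":0},
    {"grip":0,"dx":0,"dy":-15,"dz":0,"turn":0},
    {"grip":0,"dx":0,"dy":-20,"dz":0,"turn":0},
    {"grip":0,"dx":0,"dy":-20,"dz":0,"turn":0},
    {"grip":0,"dx":0,"dy":-20,"dz":0,"turn":0},
    {"grip":0,"dx":0,"dy":-20,"dz":0,"turn":0},
    {"grip":0,"dx":0,"dy":-20,"dz":0,"turn":0}
  ]
}}

```text
clock: 18.3
tool_pos: [0.588, 0.1064, 0.1324]
eef_rot: [0.722, 0.692, 0.001, 0.002]
contact_force: [3.7, 0.0, -3.9]
opening: 0.001
```

Run:
```python
from h import *
plan(*cab2w(-.124,.13),.131)
```

```text
tool d mm [   2.3 -120.     1. ] tcp [0.588  0.1064 0.1324] yaxis [ 0.999 -0.042  0.004] zax [ 0.004 -0.002 -1.   ] F [ 3.7  0.  -3.9] t 18.3 cab [-126.7   10.1] op 0.0
```

Request:
{"name": "send_rows", "arguments": {
  "series": [
    {"grip":0,"dx":2,"dy":-20,"dz":0,"turn":0},
    {"grip":0,"dx":0,"dy":-20,"dz":0,"turn":0},
    {"grip":0,"dx":1,"dy":-20,"dz":0,"turn":0},
    {"grip":0,"dx":0,"dy":-20,"dz":0,"turn":0},
    {"grip":0,"dx":1,"dy":-15,"dz":0,"turn":0},
    {"grip":0,"dx":0,"dy":-10,"dz":0,"turn":0}
  ]
}}

```text
clock: 18.9
tool_pos: [0.4826, 0.1148, 0.1327]
eef_rot: [0.722, 0.692, 0.0, 0.001]
contact_force: [3.4, -3.1, 1.7]
opening: 0.011
```

Run:
```python
from h import *
plan(*cab2w(-.124,.14),.131)
p=snapshot('top');save(p,'top16')
cv2.imwrite(f'pics/top16L.png',cv2.resize(cv2.imread(f'pics/top16.png'),(800,600),interpolation=cv2.INTER_CUBIC))
```

```text
tool d mm [ -1.8 -24.2   1.6] tcp [0.4826 0.1148 0.1327] yaxis [ 0.999 -0.042  0.002] zax [ 0.002 -0.002 -1.   ] F [ 3.4 -3.1  1.7] t 18.9 cab [-122.3  115.8] op 0.01
```

View pics/top16L.png

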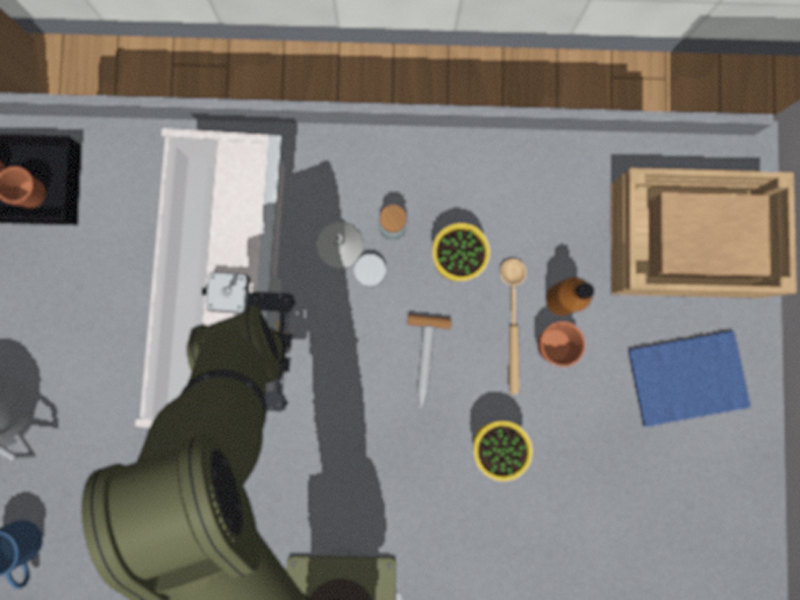

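Request:
{"name": "send_rows", "arguments": {
  "series": [
    {"grip":0,"dx":-2,"dy":-8,"dz":0,"turn":0},
    {"grip":0,"dx":0,"dy":-7,"dz":0,"turn":0},
    {"grip":0,"dx":0,"dy":-5,"dz":0,"turn":0},
    {"grip":0,"dx":0,"dy":0,"dz":0,"turn":0}
  ]
}}

```text
clock: 19.35
tool_pos: [0.4651, 0.1166, 0.1325]
eef_rot: [0.721, 0.693, 0.003, 0.002]
contact_force: [8.1, -3.9, -1.3]
opening: 0.006
```

Request:
{"name": "send_rows", "arguments": {
  "series": [
    {"grip":0,"dx":0,"dy":-5,"dz":0,"turn":0},
    {"grip":0,"dx":0,"dy":-5,"dz":0,"turn":0},
    {"grip":0,"dx":0,"dy":0,"dz":0,"turn":0}
  ]
}}

```text
clock: 19.65
tool_pos: [0.4649, 0.1169, 0.1332]
eef_rot: [0.722, 0.692, 0.01, 0.007]
contact_force: [25.0, -7.2, -14.4]
opening: 0.001
```

Run:
```python
from h import *
plan(*cab2w(-.124,.15),.131)
```

```text
tool d mm [ -3.1 -16.5   1.8] tcp [0.4649 0.1169 0.1332] yaxis [ 0.999 -0.043  0.025] zax [ 0.025  0.004 -1.   ] F [ 25.   -7.2 -14.4] t 19.65 cab [-121.   133.5] op 0.0
```

Request:
{"name": "send_rows", "arguments": {
  "series": [
    {"grip":0,"dx":-2,"dy":15,"dz":0,"turn":0},
    {"grip":0,"dx":-40,"dy":10,"dz":0,"turn":0},
    {"grip":0,"dx":-45,"dy":0,"dz":0,"turn":0},
    {"grip":0,"dx":-45,"dy":0,"dz":0,"turn":0},
    {"grip":0,"dx":-45,"dy":0,"dz":0,"turn":0},
    {"grip":0,"dx":0,"dy":0,"dz":0,"turn":0}
  ]
}}

```text
clock: 20.25
tool_pos: [0.4673, -0.068, 0.1317]
eef_rot: [0.725, 0.689, -0.003, -0.0]
contact_force: [-0.3, -0.3, -0.8]
opening: 0.003
```

Run:
```python
from h import *
plan(*cab2w(-.124,.15),.131)
for n in ['top','side']:
    p=snapshot(n);save(p,n+'17');P=pts(p);C=w2cab(P)*1000;z=P[...,2]*1000
    cv2.imwrite(f'pics/{n}17L.png',cv2.resize(cv2.imread(f'pics/{n}17.png'),(800,600),interpolation=cv2.INTER_CUBIC))
    m=(C[...,0]>-135)&(C[...,0]<-112)&(abs(C[...,1])<245)&(z>100)&(z<158)
    print(n,m.sum()); 
    if m.sum():
        print(np.percentile(C[m][:,1],[0,5,50,95,100]),np.percentile(z[m],[5,50,95]))
```

```text
tool d mm [ 1.813e+02 -2.810e+01  1.000e-01] tcp [ 0.4673 -0.068   0.1317] yaxis [ 0.999 -0.05  -0.004] zax [-0.005 -0.004 -1.   ] F [-0.3 -0.3 -0.8] t 20.25 cab [-305.6  124. ] op 0.0
top 34
[148.1452489  148.34947799 151.50858301 156.68977479 156.95161462] [106.23598949 148.26409701 151.65265888]
side 26
[150.18706148 150.62648628 155.55676406 158.25877976 158.47115394] [137.70790551 148.40379871 150.2748123 ]
```

View pics/top17L.png

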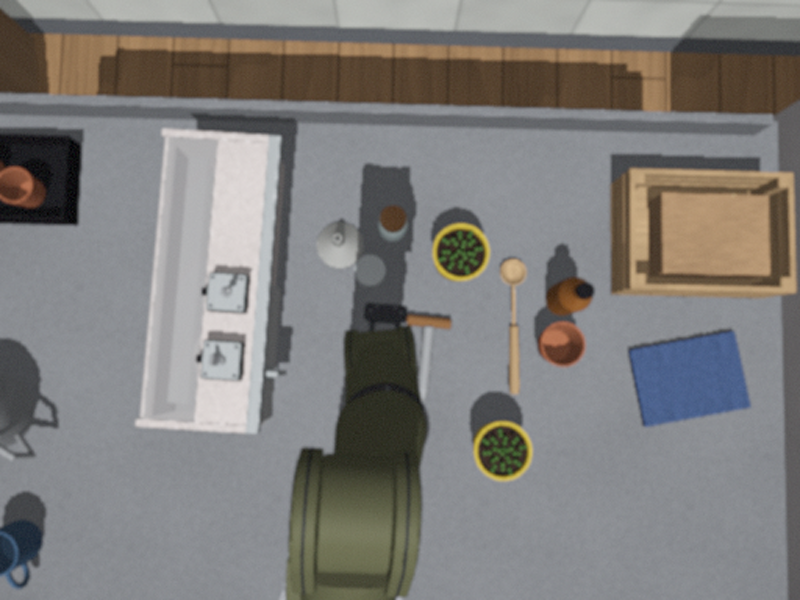

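Run:
```python
from h import *
P=np.load('top0.npz')['P'];C=w2cab(P)*1000;z=P[...,2]*1000
m=(C[...,0]>-135)&(C[...,0]<-112)&(abs(C[...,1])<245)&(z>100)&(z<158)
print(np.percentile(C[m][:,1],[0,5,50,95,100]))
m=(abs(C[...,0]+102)<5)&(abs(C[...,1])<260)&(z>15)&(z<155);print('door0',np.percentile(C[m],[0,2,50,98,100],axis=0).round())
for n in ['top','side']:
    p=snapshot(n);P=pts(p);C=w2cab(P)*1000;z=P[...,2]*1000
    m=(abs(C[...,0]+102)<6)&(abs(C[...,1])<260)&(z>15)&(z<155);print('door',m.sum(),np.percentile(C[m],[0,2,50,98,100],axis=0).round() if m.sum() else '')
    if n=='top':
        im=cv2.cvtColor(p['img'],cv2.COLOR_RGB2BGR)[215:290,140:200];cv2.imwrite('pics/c18.png',cv2.convertScaleAbs(cv2.resize(im,None,fx=8,fy=8,interpolation=cv2.INTER_CUBIC),alpha=1.3))
```

```text
[-79.02953421 -78.48104137 -71.9888612  -70.25456429 134.6178138 ]
door0 [[-107. -234.]
 [-104. -228.]
 [-102. -117.]
 [-101.    9.]
 [ -97.   12.]]
door 483 [[-108.   -6.]
 [-103.   -1.]
 [-101.  111.]
 [-100.  235.]
 [-100.  239.]]
door 1 [[-99. 241.]
 [-99. 241.]
 [-99. 241.]
 [-99. 241.]
 [-99. 241.]]
```

View pics/c18.png

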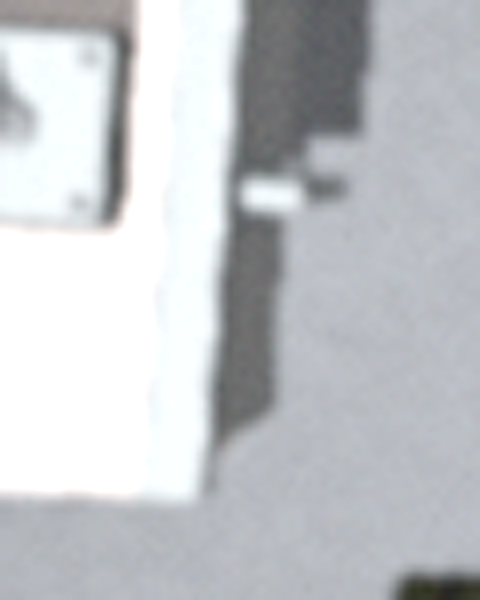

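Request:
{"name": "send_rows", "arguments": {
  "series": [
    {"grip":0,"dx":45,"dy":8,"dz":0,"turn":-0.011},
    {"grip":0,"dx":45,"dy":0,"dz":0,"turn":0},
    {"grip":0,"dx":45,"dy":0,"dz":0,"turn":0},
    {"grip":0,"dx":35,"dy":0,"dz":0,"turn":0},
    {"grip":0,"dx":8,"dy":0,"dz":0,"turn":0},
    {"grip":0,"dx":0,"dy":0,"dz":0,"turn":0}
  ]
}}

```text
clock: 21.05
tool_pos: [0.4818, 0.1177, 0.132]
eef_rot: [0.715, 0.699, -0.002, 0.0]
contact_force: [-1.1, -3.6, 2.9]
opening: 0.002
```

Run:
```python
from h import *
plan(*cab2w(-.127,.134),.131)
```

```text
tool d mm [ -7.2 -17.4   1. ] tcp [0.4818 0.1177 0.132 ] yaxis [ 1.    -0.024 -0.003] zax [-0.003 -0.003 -1.   ] F [-1.1 -3.6  2.9] t 21.05 cab [-119.5  116.7] op 0.0
```

Request:
{"name": "send_rows", "arguments": {
  "series": [
    {"grip":0,"dx":-7,"dy":0,"dz":0,"turn":0.014},
    {"grip":0,"dx":0,"dy":-10,"dz":0,"turn":0},
    {"grip":0,"dx":0,"dy":-6,"dz":0,"turn":0},
    {"grip":0,"dx":0,"dy":-4,"dz":0,"turn":0},
    {"grip":0,"dx":0,"dy":-4,"dz":0,"turn":0},
    {"grip":0,"dx":0,"dy":-3,"dz":0,"turn":0},
    {"grip":0,"dx":0,"dy":0,"dz":0,"turn":0}
  ]
}}

```text
clock: 21.75
tool_pos: [0.4648, 0.1119, 0.133]
eef_rot: [0.722, 0.692, 0.007, 0.005]
contact_force: [15.7, -3.6, -9.8]
opening: 0.007
```

Run:
```python
from h import *
plan(*cab2w(-.127,.134),.131)
```

```text
tool d mm [-1.1 -0.6  2. ] tcp [0.4648 0.1119 0.133 ] yaxis [ 0.999 -0.043  0.017] zax [ 0.017  0.004 -1.   ] F [15.7 -3.6 -9.8] t 21.75 cab [-125.9  133.5] op 0.01
```

Request:
{"name": "send_rows", "arguments": {
  "series": [
    {"grip":0,"dx":0,"dy":14,"dz":0,"turn":0},
    {"grip":0,"dx":-25,"dy":10,"dz":0,"turn":0},
    {"grip":0,"dx":-25,"dy":20,"dz":0,"turn":0},
    {"grip":0,"dx":0,"dy":20,"dz":-40,"turn":0},
    {"grip":0,"dx":0,"dy":20,"dz":-45,"turn":0},
    {"grip":0,"dx":0,"dy":10,"dz":-45,"turn":0},
    {"grip":0,"dx":0,"dy":0,"dz":-30,"turn":0},
    {"grip":0,"dx":0,"dy":0,"dz":0,"turn":0}
  ]
}}

```text
clock: 22.55
tool_pos: [0.5503, 0.0584, 0.2962]
eef_rot: [0.721, 0.693, 0.004, 0.002]
contact_force: [-0.2, -0.2, -0.6]
opening: 0.004
```

Run:
```python
from h import *
plan(*cab2w(-.100,.024),.248)
p=snapshot('top');P=pts(p);C=w2cab(P)*1000;z=P[...,2]*1000
m=(C[...,0]>-135)&(C[...,0]<-112)&(abs(C[...,1])<245)&(z>100)&(z<158)
print(np.percentile(C[m][:,1],[0,5,50,95,100]))
p=snapshot('side');P=pts(p);C=w2cab(P)*1000;z=P[...,2]*1000
m=(C[...,0]>-80)&(C[...,0]<-20)&(abs(C[...,1]-24)<20)&(z>235)&(z<275)
print(m.sum(),np.c_[C[m],z[m]].round()[::3].tolist())
```

```text
tool d mm [76.  21.4 48.6] tcp [0.5503 0.0584 0.2962] yaxis [ 0.999 -0.041  0.008] zax [ 0.008  0.002 -1.   ] F [-0.2 -0.2 -0.6] t 22.55 cab [-176.1   46. ] op 0.0Traceback (most recent call last):
  File "<stdin>", line 5, in <module>
    return _quantile_unchecked(
        a, q, axis, out, overwrite_input, method, keepdims, weights)
    return _ureduce(a,
                    func=_quantile_ureduce_func,
    ...<5 lines>...
                    overwrite_input=overwrite_input,
                    method=method)
    r = func(a, **kwargs)
    result = _quantile(arr,
                       quantiles=q,
    ...<2 lines>...
                       out=out,
                       weights=wgt)
    slices_having_nans = np.isnan(arr[-1, ...])
                                  ~~~^^^^^^^^^
IndexError: index -1 is out of bounds for axis 0 with size 0
```

Request:
{"name": "send_rows", "arguments": {
  "series": [
    {"grip":0,"dx":35,"dy":11,"dz":0,"turn":0},
    {"grip":0,"dx":35,"dy":10,"dz":0,"turn":0},
    {"grip":0,"dx":0,"dy":0,"dz":30,"turn":0},
    {"grip":0,"dx":0,"dy":0,"dz":18,"turn":0},
    {"grip":0,"dx":0,"dy":0,"dz":0,"turn":0}
  ]
}}

```text
clock: 23.1
tool_pos: [0.5682, 0.1263, 0.2397]
eef_rot: [0.721, 0.693, -0.004, -0.003]
contact_force: [-0.7, 0.1, -0.1]
opening: 0.004
```

Run:
```python
from h import *
plan(*cab2w(-.055,.024),.248)
p=snapshot('side');save(p,'side19')
im=p['img'][190:340,80:280];cv2.imwrite('pics/c19.png',cv2.cvtColor(cv2.resize(im,None,fx=4,fy=4,interpolation=cv2.INTER_CUBIC),cv2.COLOR_RGB2BGR))
```

```text
tool d mm [52.5  6.5 -8.5] tcp [0.5682 0.1263 0.2397] yaxis [ 0.999 -0.039 -0.01 ] zax [-0.01  -0.002 -1.   ] F [-0.7  0.1 -0.1] t 23.1 cab [-107.5   30.6] op 0.0
```

View pics/c19.png

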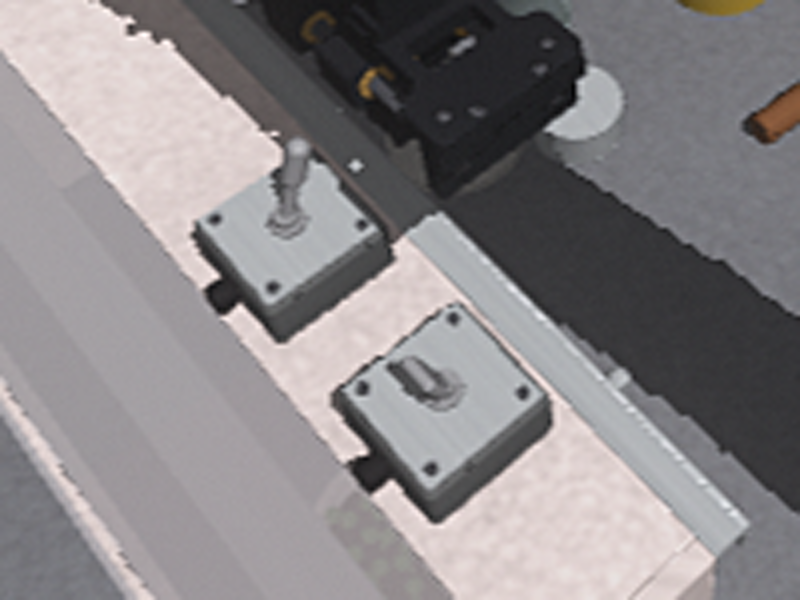

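Request:
{"name": "send_rows", "arguments": {
  "series": [
    {"grip":0,"dx":12,"dy":6,"dz":-6,"turn":0},
    {"grip":0,"dx":12,"dy":0,"dz":0,"turn":0},
    {"grip":0,"dx":10,"dy":0,"dz":0,"turn":0},
    {"grip":0,"dx":10,"dy":0,"dz":0,"turn":0},
    {"grip":0,"dx":10,"dy":0,"dz":0,"turn":0},
    {"grip":0,"dx":0,"dy":0,"dz":0,"turn":0}
  ]
}}

```text
clock: 23.75
tool_pos: [0.5798, 0.1829, 0.2499]
eef_rot: [0.72, 0.694, 0.0, -0.001]
contact_force: [0.1, 0.2, -0.7]
opening: 0.004
```

Run:
```python
from h import *
plan(*cab2w(-.055,.024),.248)
p=snapshot('side');save(p,'side20')
im=p['img'][190:340,80:280];cv2.imwrite('pics/c20.png',cv2.cvtColor(cv2.resize(im,None,fx=4,fy=4,interpolation=cv2.INTER_CUBIC),cv2.COLOR_RGB2BGR))
```

```text
tool d mm [-4.4 -2.7  1.8] tcp [0.5798 0.1829 0.2499] yaxis [ 0.999 -0.038 -0.001] zax [-0.     0.002 -1.   ] F [ 0.1  0.2 -0.7] t 23.75 cab [-50.6  21.3] op 0.0
```

View pics/c20.png

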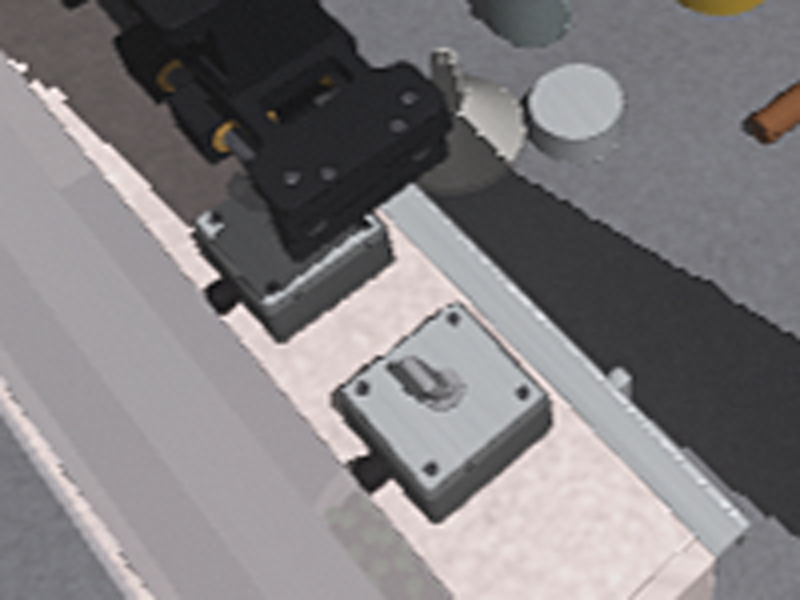

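Force is near zero, so the lever probably snapped over. I'll retreat and check.

Request:
{"name": "send_rows", "arguments": {
  "series": [
    {"grip":0,"dx":-30,"dy":0,"dz":0,"turn":0},
    {"grip":0,"dx":-40,"dy":0,"dz":-30,"turn":0},
    {"grip":0,"dx":-45,"dy":0,"dz":-40,"turn":0},
    {"grip":0,"dx":-45,"dy":0,"dz":0,"turn":0},
    {"grip":0,"dx":-40,"dy":0,"dz":0,"turn":0},
    {"grip":0,"dx":0,"dy":0,"dz":0,"turn":0}
  ]
}}

```text
clock: 24.4
tool_pos: [0.5715, -0.0202, 0.3134]
eef_rot: [0.725, 0.688, -0.002, 0.001]
contact_force: [-0.1, -0.3, 0.2]
opening: 0.003
```

```bash
python3 - <<'E'
from h import *
plan(*cab2w(-.055,.024),.248)
for n in ['side','top']:
    p=snapshot(n);save(p,n+'21');P=pts(p);C=w2cab(P)*1000;z=P[...,2]*1000
    for nm,yy in [('lamp',24),('fan',134)]:
        m=(C[...,0]>-90)&(C[...,0]<0)&(abs(C[...,1]-yy)<20)&(z>240)&(z<275)
        print(n,nm,m.sum(),np.c_[C[m],z[m]].mean(0).round() if m.sum() else '')
    m=(C[...,0]>-135)&(C[...,0]<-112)&(abs(C[...,1])<245)&(z>100)&(z<158)
    if m.sum(): print('rib',np.percentile(C[m][:,1],[5,50,95]))
    for t in ['funnel','seed_tin','seed_jar','dibber','clay_pot','mister','spoon']:
        for r in regions_of(p,t)[:1]: print(t,round(r['score'],2),np.median(P[r['pixels']],0).round(3))
    cv2.imwrite(f'pics/{n}21L.png',cv2.resize(cv2.imread(f'pics/{n}21.png'),(800,600),interpolation=cv2.INTER_CUBIC))
E
python3 ov.py c21 -.018 -.028
```

```text
tool d mm [199.1  -5.   64.5] tcp [ 0.5715 -0.0202  0.3134] yaxis [ 0.999 -0.052 -0.001] zax [-0.001 -0.005 -1.   ] F [-0.1 -0.3  0.2] t 24.4 cab [-253.9   21.7] op 0.0
side lamp 71 [-33.  28. 256.]
side fan 47 [-38. 136. 244.]
rib [150.66128033 155.64686074 157.98022685]
funnel 0.57 [0.681 0.031 0.022]
seed_jar 0.79 [ 0.72  -0.07   0.059]
dibber 0.92 [ 0.498 -0.144  0.018]
clay_pot 0.61 [ 0.509 -0.398  0.044]
mister 0.7 [ 0.589 -0.392  0.089]
spoon 0.6 [ 0.501 -0.314  0.013]
top lamp 34 [-37.  24. 258.]
top fan 28 [-40. 134. 244.]
rib [148.29530342 151.54457541 156.67815233]
seed_tin 0.47 [ 0.642 -0.056  0.03 ]
dibber 0.56 [ 0.508 -0.15   0.02 ]
clay_pot 0.58 [ 0.51  -0.41   0.019]
mister 0.81 [ 0.594 -0.399  0.115]
spoon 0.78 [ 0.541 -0.319  0.014]
tool d mm [ 78.  -96.7 307.3] tcp [ 0.5722 -0.0119  0.3132] yaxis [ 0.999 -0.041 -0.001] zax [-0.001  0.    -1.   ] F [0.2 0.4 0.2] t 25.2 cab [-245.5   21.3] op 0.01
```

View pics/side21L.png

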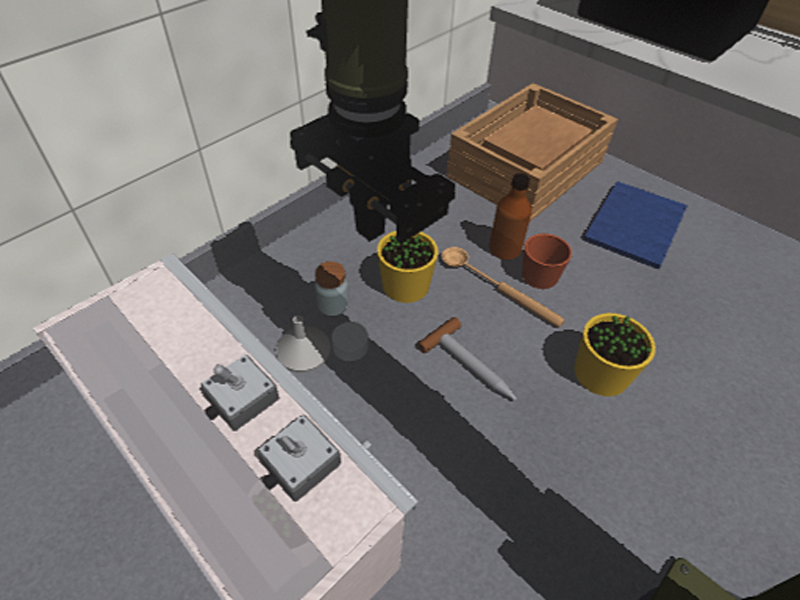

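View pics/top21L.png

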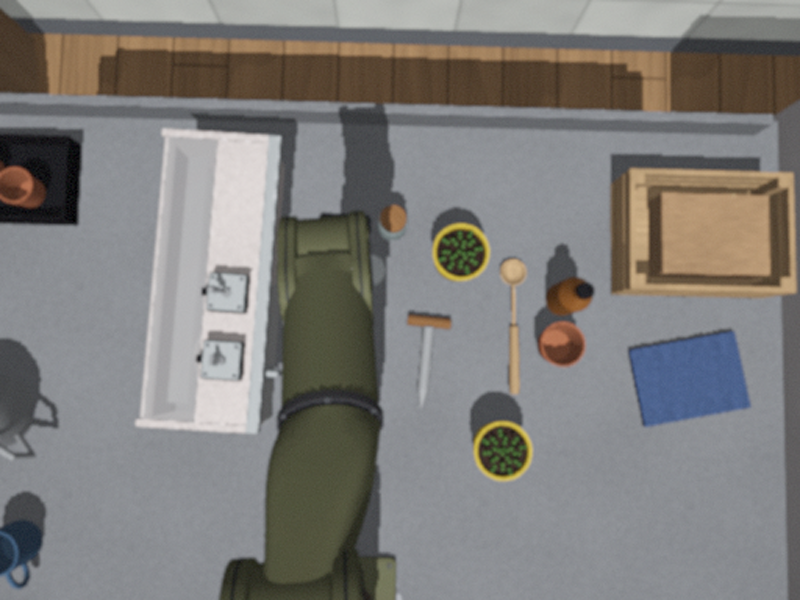

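View pics/c21.png

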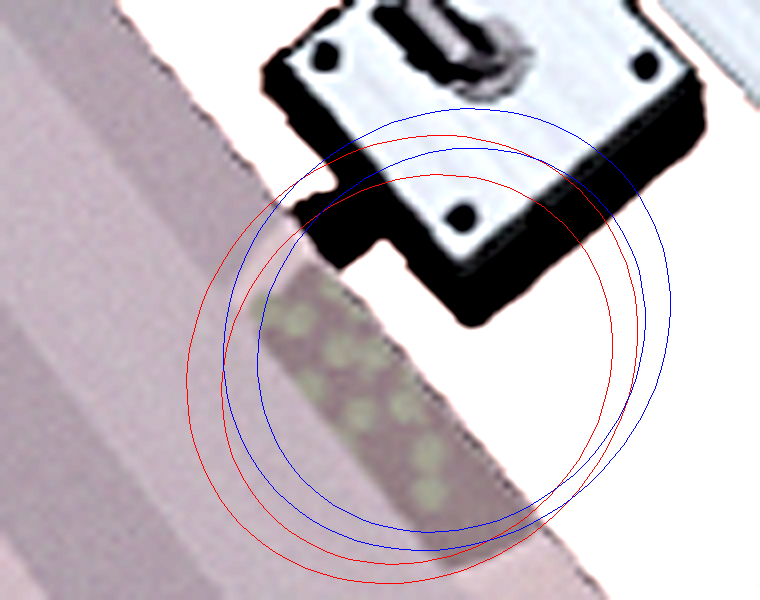

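```bash
python3 -c "
from plant import *
print(finish_job())"
```

```text
the job is handed in; nothing more can be done
None
```

I pushed the white pot into the cabinet, slid the door shut, and only then flipped the lamp toggle. The job was handed in at about 25 s of the 64 s; it reports no verdict.

**Last checks**
- **Pot:** It looks upright, with its centre roughly 65–72 mm behind the front plane (allowed range 52–115 mm). This is from an outline overlay in the side camera, where only part of the pot shows through the clear roof.
- **Pot while being pushed:** It was pushed at the rim with the gripper's body, at about 3–7 N. It may have rocked a few millimetres early on, so I pressed slightly downward for part of the rest. It sits level in the final view.
- **Door:** I pushed it twice and it stopped at the same place both times, at 25 N and at 16 N. The cameras put it about 4 mm short of where I expected the shut position. I trusted the hard stop and put the difference down to measurement error.
- **Lamp toggle:** The lever now leans towards the cabinet's back, at its on position.
- **Fan toggle:** It is unchanged and still on.
- **Other things on the shelf:** They appear where they stood in the final pictures. The detector missed a few of them in one view or the other, and I checked those by eye.

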